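Set the swing grate over the stove

ROBOT

A 6-joint arm with a two-finger parallel gripper is mounted at the origin on the work surface. World frame = base frame: x ahead of the robot, y to its left, z up, the work surface at z = 0. Lengths are in m, angles in rad, forces in N, time in s.
With the tool pointing down it reaches from about 0.325 to 0.775 m from the base axis. Payload 5.5 kg.
Tool frame: the origin (TCP) lies midway between the tips of the shut fingers; the grasp point (between the pads) lies 19 mm behind it; y points along the fingers, z is the direction in which the jaws open and shut, and the axes are right-handed (so a half turn about y gives the same grasp; the last joint's range is limited). The gripper opens to 88 mm and grips with 3 to 60 N. Pads are 20 mm wide; open, the fingers measure 115 mm over their backs; the gripper's body (75 mm by 178 mm) begins 61 mm behind the grasp point.
Start: joints at [1.076, 0.091, 1.231, -0, 1.82, -0.057], TCP at [0.254, 0.543, 0.223] pointing down, gripper open.
Joint ranges: [-2.87, 2.87], [-0.86, 2.18], [0.17, 2.46], [-1.51, 4.65], [0.06, 2.69], [-2.65, 2.65]. Speed limits (rad/s): [2.57, 2.57, 3.01, 3.14, 3.14, 3.14].

INTERFACE

Orientations are given as a unit quaternion [x, y, z, w].
In Python, from cell import robot gives the robot as it stands.
- The arm moves only by the tool drive_tool, never from a script. Its argument "increments" is one flat list of numbers, 7 for each row, row after row: the opening, from -1 (shut) to 1 (fully open), then the shift along the tool's x, y, z in m, then the turn, a rotation vector about the tool's x, y, z in degrees. A call has 1 to 12 rows; each row shifts and turns the pose as measured when the row begins, along the tool's axes as they then stand; what a row does not reach is not made up. A row lasts 1/10 s, in which the tool goes at most 50 mm and 8.59 degrees, less where a joint would pass 70% of its speed; a pose out of reach is approached as far as the arm can. A call is refused whole if a number of a shift passes 0.05 or a number of a turn 8.59, either way. A call with a gripper value outside its range is refused whole. The fingers move at their own pace and stop on an object; "grip_force" is the grip in N (left out, the last holds). Time passes only in rows, so rows that do not move let the fingers close. It gives the time, the measured TCP pose, the force and the opening at its end, in the units of the state.
- robot.state(): the state, without advancing time (a new reading comes with each control period).
- robot.snapshot(name): name is "side" or "top"; returns a dict with "pixels" (400x640x3 uint8, blue, green, red), "range_z" (400x640 float32, m along the optical axis (not along the pixel's ray), 0 where there is no reading), "K" (3x3 intrinsics, pixels), "view" (4x4, takes a point from world to camera coordinates). Camera axes: x right, y up, looking along -z (the intrinsics and any distortion apply to the point x, -y, -z); pixel columns grow to the right and rows downward; lengths in m; the calibration is good to about 2 mm. A picture is of the moment at which its call begins.
- robot.hand_in(): hands the job in, once; it reports no verdict.
The state is a dict: "time_s": time; "joint_positions": joint angles; "joint_vel": joint speeds; "joint_efforts": joint torques, N m; "eef_pos": TCP position; "eef_rot": TCP orientation; "force": force on the tool from outside, world axes, zero at the start; "torque": the same for the moment, N m; "opening": finger opening in m.
Only numpy, scipy, OpenCV 4.12 (cv2) and the standard library are available. Lean on these libraries where they do the work, as an engineer would, in place of code of your own. Each camera call takes 0.05 s, during which the arm holds its last target. There are 200 camera calls.

TASK

The grill grate is clamped in the wrong place beside the charcoal stove. Loosen the clamp crank on top of the post (anticlockwise), swing the arm by its wooden grip until its green pointer meets the red line on the dial, then turn the crank clockwise again until turning it takes about 13 N at the yellow grip, where the free crank takes 6 to 8 N: firm, but never as much as 18 N. Do not push or pull on the arm while it is clamped, leave the tray, coin basket, jar and tongs where they are, and let go.

Things in the scene. Friction and masses are not known exactly. Their poses are not given: they have to be found in the camera images.
- crank_axis (a point): On the post's vertical axis (crank, pad and arm all turn on it), level with crank_grip. Where the clamp bites is unmarked and differs each time; it starts clamped, from far too lightly to too hard. 0.1 to 1.05 rad anticlockwise frees the arm, with at least 0.9 rad of free turning after that, up to a hard stop. The crank is stiff: left alone, it stays put.
- crank_grip (a point): Centre of the crank's upright yellow grip, 18 mm thick, 50 mm tall, 65 mm off the post's axis, some 215 mm above the table; sinks 5 mm per rad of tightening. Push at the grip: 6 to 8 N while free, rising 8 N per rad past the bite, 13 N when right (give or take 0.4), 18 N spoils it. Springy bar: yields 0.7 mm per N. The grip is a sleeve that spins freely on its pin, so it may be squeezed.
- swing_grip (a point): Centre of the upright wooden grip of the swing arm, a round post 22 mm in diameter and 62 mm tall (its top 30 mm above the point; the point lies 180 mm above the table), 145 mm off the post's axis, on the robot's side of the post. The grate is on the arm's other end. Freed, the arm swings with about 1 N at the grip and stays where it is left; clamped, it is held fast.
- swing_arm: The whole swing arm with blue hub, wooden grip and grate (steel, 500 mm long, about 130 to 220 mm above the table); origin on the post's axis at the underside of the hub, x axis from the post towards the grate. It can swing 1.1 rad to either side.
- pointer (a point): Tip of the thin green pointer (4 mm wide) on the blue hub of the swing arm, 66 mm from the post's axis, a quarter turn anticlockwise (seen from above) from the arm's wooden grip. It turns with the arm.
- mark (a point): Point on the long red line of the white dial (disc 172 mm across, fixed) under the hub, 66 mm from the post's axis. The arm is right when the pointer points along this line: the x axes of pointer and mark are then parallel. From the start the arm has to swing 0.35 to 1.25 rad anticlockwise.
- pad: Aluminium clamp pad, a ring 68 mm across between the blue hub and the crank; it presses on the hub when the crank is tightened. Origin at its underside, on the post's axis. It presses with about 75 N when right.
- tray: Loose red enamel tray with a pile of crackers, 220 mm across, 40 mm tall, left alone.
- basket: Loose wicker basket with coins, 120 mm across, 60 mm tall, left alone.
- jar: Loose amber glass jar with green cap, 68 mm across, 90 mm tall, left alone.
- tongs: Loose wooden tongs, 250 mm long, lying flat, left alone.

How it is judged:
By the outcome, as a careful person would: the job done as asked, in the order asked, and still so for the second after the job is handed in, with the robot touching nothing.
It also fails if it takes over 72 s, if anything falls off the work surface, if the arm or the gripper's body presses on something with over 40 N, if the wrist force passes 120 N, or if a joint passes its speed limit or range.

## Working session

There is one attempt and no reset: what is moved stays moved. The work goes in short steps, Python scripts to look and compute and a tool call to move; the robot and the scene stay as the last step left them, time stands still between calls to the robot, and variables do not carry over. Pictures are saved under pics/ and viewed, about 8 in all and at most 12, crops included, and the job is handed in when it is done.

Besides the shell and the picture viewer there is one more tool, called by a JSON object that holds its "api" and its "payload". drive_tool: Moves the arm, as the interface text tells. Its arguments: {"type":"object","properties":{"increments":{"type":"array","items":{"type":"number"}},"grip_force":{"type":"number"}},"required":["increments"]}

```bash
mkdir -p pics; ls
python3 - <<'E'
from cell import robot
import cv2,numpy as np
print(robot.state())
for n in("side","top"):
    s=robot.snapshot(n); cv2.imwrite(f"pics/{n}0.png",s["pixels"]); print(n,s["K"].tolist(),np.round(s["view"],4).tolist(),[k for k in s])
    np.savez(f"/tmp/{n}0.npz",**{k:s[k] for k in("pixels","range_z","K","view")})
E
```

```text
pics
{'time_s': 0.0, 'joint_positions': array([ 1.07631319e+00,  9.18164773e-02,  1.23183720e+00,  2.74019817e-06,
        1.81983250e+00, -5.67035351e-02]), 'joint_vel': array([ 0.00110923,  0.00053899,  0.00011326, -0.00014721,  0.00031759,
        0.00215066]), 'joint_efforts': array([-2.27271987e-03, -4.46456444e+01, -4.06437886e+01,  6.95956126e-02,
        2.93441559e-02, -8.48268382e-05]), 'eef_pos': array([0.25421836, 0.54315241, 0.22155977]), 'eef_rot': array([ 0.69087828, -0.15372822,  0.15336207, -0.68959039]), 'force': array([-0.59236796,  0.29246056,  0.04402885]), 'torque': array([0.02463012, 0.03400703, 0.00180343]), 'opening': 0.08778482403233613}
side [[484.8545245735756, 0.0, 325.0865503337326], [0.0, 484.8545245735756, 200.56023648252634], [0.0, 0.0, 1.0]] [[0.8086, -0.5883, 0.0001, -0.4135], [0.4626, 0.6359, 0.6178, -0.3186], [-0.3635, -0.4996, 0.7863, -1.3505], [0.0, 0.0, 0.0, 1.0]] ['pixels', 'range_z', 'K', 'view']
top [[391.1968780678288, 0.0, 327.9212426402256], [0.0, 391.1968780678288, 198.72369479839423], [0.0, 0.0, 1.0]] [[-0.0201, -0.9997, 0.0109, -0.0116], [0.9979, -0.0194, 0.0618, -0.5071], [-0.0615, 0.0121, 0.998, -1.1793], [0.0, 0.0, 0.0, 1.0]] ['pixels', 'range_z', 'K', 'view']
```

View pics/top0.png

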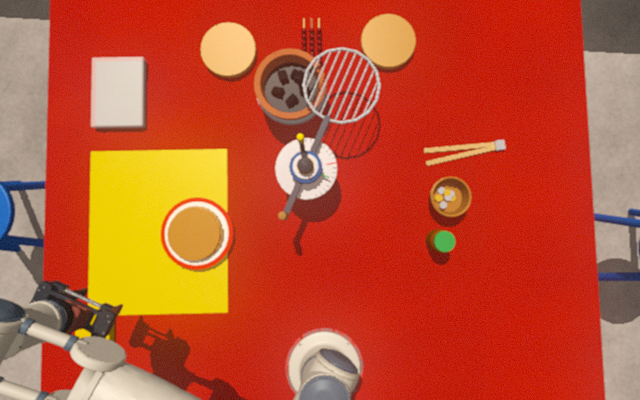

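View pics/side0.png

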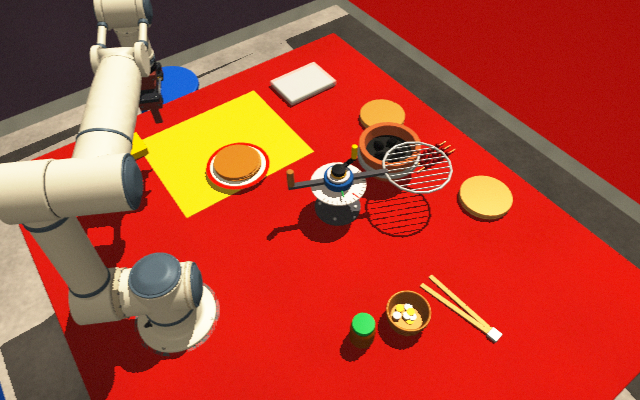

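The top view shows the post at about (306,166), the yellow crank grip at (300,137), the wooden grip at (282,215) and the grate at (341,86). The side view agrees, with the crank grip at (354,152) and the wooden grip at (291,178). Next I'll zoom in and measure.

```bash
cat > h.py <<'E'
import cv2,numpy as np
from cell import robot
def snap(n):
    s=robot.snapshot(n); return s
def ray(s,u,v):
    K,V=s["K"],s["view"]; R=V[:3,:3];t=V[:3,3]
    d=np.array([(u-K[0,2])/K[0,0],-(v-K[1,2])/K[1,1],-1.]); return -R.T@t, R.T@d
def plane(s,u,v,z):
    c,d=ray(s,u,v); return c+d*(z-c[2])/d[2]
def depth(s,u,v):
    c,d=ray(s,u,v); return c+d*s["range_z"][int(round(v)),int(round(u))]
def proj(s,p):
    c=s["view"][:3,:3]@np.array(p)+s["view"][:3,3]; x=s["K"]@np.array([c[0],-c[1],-c[2]]); return x[:2]/x[2]
def tri(s1,p1,s2,p2):
    c1,d1=ray(s1,*p1);c2,d2=ray(s2,*p2)
    k=np.linalg.lstsq(np.c_[d1,-d2],c2-c1,rcond=None)[0]
    a=c1+k[0]*d1;b=c2+k[1]*d2; return (a+b)/2,np.linalg.norm(a-b)
def blobs(s,lo,hi,box,amin=3):
    u0,v0,u1,v1=box; m=cv2.inRange(cv2.cvtColor(s["pixels"],cv2.COLOR_BGR2HSV),lo,hi)
    k=np.zeros_like(m);k[v0:v1,u0:u1]=m[v0:v1,u0:u1]
    n,l,st,c=cv2.connectedComponentsWithStats(k)
    return [(st[i].tolist(),c[i].round(1).tolist()) for i in range(1,n) if st[i,4]>=amin]
E
python3 - <<'E'
from h import *
S={n:dict(np.load(f"/tmp/{n}0.npz")) for n in("side","top")}
box={"top":(255,110,360,235),"side":(270,130,400,240)}
for n in S:
    s=S[n]
    print(n,"yel",blobs(s,(22,120,80),(35,255,255),box[n]))
    print("wood",blobs(s,(8,90,60),(19,255,255),box[n],6))
    print("green",blobs(s,(45,80,40),(85,255,255),box[n],2))
    print("blue",blobs(s,(100,100,40),(125,255,255),box[n],5))
t=S["top"]["pixels"][120:230,260:350];a=cv2.resize(t,None,fx=4.4,fy=5,interpolation=cv2.INTER_CUBIC)
t=S["side"]["pixels"][130:230,280:380];b=cv2.resize(t,(400,550),interpolation=cv2.INTER_CUBIC)
cv2.imwrite("pics/c0.png",np.hstack([a,b]))
E
```

```text
side yel [([270, 130, 44, 44, 1221], [285.6, 148.6]), ([352, 145, 6, 14, 66], [354.0, 151.2])]
wood [([293, 130, 21, 21, 21], [303.0, 140.0]), ([359, 130, 41, 40, 593], [372.7, 145.6]), ([351, 146, 1, 13, 13], [351.0, 152.0]), ([307, 152, 6, 4, 6], [309.5, 153.5]), ([355, 155, 3, 5, 8], [356.0, 156.8]), ([385, 161, 15, 9, 86], [391.9, 164.7]), ([284, 163, 8, 5, 8], [287.5, 165.0]), ([286, 169, 9, 19, 118], [290.1, 177.8]), ([331, 170, 16, 10, 46], [337.9, 175.5]), ([388, 170, 12, 3, 25], [394.2, 171.2]), ([374, 176, 15, 5, 32], [381.1, 178.5]), ([393, 178, 5, 3, 7], [394.9, 178.9])]
green [([341, 190, 3, 7, 14], [342.1, 192.7])]
blue [([324, 168, 30, 24, 269], [338.0, 183.2])]
top yel [([296, 133, 8, 8, 44], [299.8, 136.3])]
wood [([266, 110, 46, 10, 298], [289.2, 113.9]), ([296, 132, 9, 7, 13], [300.5, 134.1]), ([300, 141, 3, 4, 9], [301.3, 142.6]), ([297, 160, 17, 15, 56], [306.3, 169.6]), ([277, 211, 11, 9, 75], [282.2, 215.1])]
green [([322, 174, 2, 2, 3], [322.3, 174.7])]
blue [([308, 152, 13, 28, 46], [316.2, 165.9]), ([292, 172, 19, 10, 26], [300.1, 178.7])]
```

View pics/c0.png

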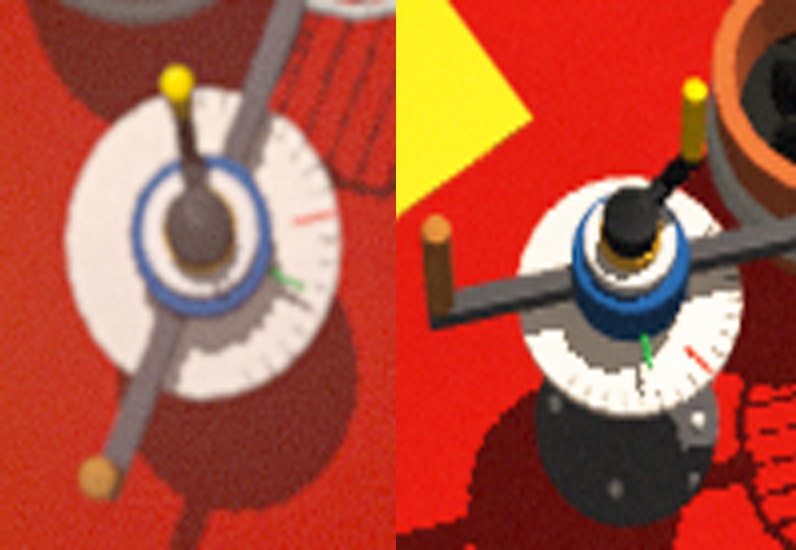

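The crop shows the green pointer at about (322–328,174–178) and the red line at about (327–335,163–164), both in top-view pixels. The crank grip's top is at (300,137).

Run:
```python
from h import *
S={n:dict(np.load(f"/tmp/{n}0.npz")) for n in("side","top")}
T,D=S["top"],S["side"]
for n,u,v in[("dial",285,160),("dial",285,180),("dial",330,170),("hubtop",306,153),("crankcap",306,168),("ygrip",300,136),("wood",282,214),("arm",320,135)]: print(n,depth(T,u,v).round(4))
# dial ellipse (white)
hsv=cv2.cvtColor(T["pixels"],cv2.COLOR_BGR2HSV)
m=cv2.inRange(hsv,(0,0,120),(180,70,255));k=np.zeros_like(m);k[130:205,270:342]=m[130:205,270:342]
c=max(cv2.findContours(k,0,1)[0],key=cv2.contourArea);h=cv2.convexHull(c);e=cv2.fitEllipse(h);print(e)
zd=depth(T,285,170)[2]
ax=plane(T,*e[0],zd);print("axis",ax)
yg=plane(T,299.9,136,.24);wg=plane(T,282,214.3,.21)
print("crank",yg,yg-ax,np.linalg.norm((yg-ax)[:2]));print("wood",wg,wg-ax,np.linalg.norm((wg-ax)[:2]))
print("tri yellow",tri(T,(299.8,136.2),D,(354,147.)),"wood",tri(T,(282.2,215),D,(290,171)))
A=lambda p:np.degrees(np.arctan2(*(p-ax)[1::-1]))
print("angles crank",A(yg),"wood",A(wg))
r=blobs(T,(0,60,120),(12,220,255),(322,157,337,168),3);print(r)
for z in(zd,zd+.01):
  for p in[(322.5,174),(328,177.6)]:q=plane(T,*p,z);print("ptr",A(q),np.linalg.norm((q-ax)[:2]))
  for p in[(327,164),(335,162.8)]:q=plane(T,*p,z);print("mark",A(q),np.linalg.norm((q-ax)[:2]))
from scipy.spatial.transform import Rotation as R
print(R.from_quat(robot.state()["eef_rot"]).as_matrix().round(3))
```

```text
dial [0.6113 0.0977 0.1204]
dial [0.5546 0.098  0.1245]
dial [ 0.5803 -0.0277  0.1242]
hubtop [0.6228 0.0369 0.1602]
crankcap [0.5775 0.0362 0.1916]
ygrip [0.652  0.0479 0.2384]
wood [0.4581 0.0986 0.2088]
arm [ 0.6744 -0.0018  0.147 ]
((305.94989013671875, 167.65525817871094), (59.37645721435547, 77.7628173828125), 24.15673065185547)
axis [0.58841846 0.03933735 0.12187386]
crank [0.65160201 0.04808839 0.24      ] [0.06318355 0.00875104 0.11812614] 0.06378669139983982
wood [0.45733005 0.09852411 0.21      ] [-0.13108841  0.05918676  0.08812614] 0.1438306095305717
tri yellow (array([0.65263791, 0.04889264, 0.23233691]), np.float64(0.00042313729676456786)) wood (array([0.45615524, 0.09742895, 0.21181326]), np.float64(0.001557954325910282))
angles crank 7.885407371597976 wood 155.7006990323578
[([327, 157, 10, 8, 27], [332.6, 161.9])]
ptr -112.1649586657373 0.04956374577571401
ptr -115.47814649761973 0.0676376636895947
mark -81.13640229324018 0.0597440979565167
mark -81.50173654456333 0.08239454693574574
ptr -113.49410405217887 0.05005629290674133
ptr -116.408993403627 0.0680249135311799
mark -82.56090096894664 0.05941551086041909
mark -82.53466371601998 0.08186184538492429
[[ 0.906 -0.001  0.424]
 [-0.424 -0.002  0.906]
 [-0.    -1.    -0.002]]
```

{"api": "drive_tool", "payload": {"increments": [0.2, 0, -0.045, 0, 0, 0, 0, 0.2, 0, -0.045, 0, 0, 0, 0, 0.2, 0.044, 0, -0.0215, 0, 0, 0, 0.2, 0.044, 0, -0.0215, 0, 0, 0, 0.2, 0.044, 0, -0.0215, 0, 0, 0, 0.2, 0.044, 0, -0.0215, 0, 0, 0, 0.2, 0.044, 0, -0.0215, 0, 0, 0, 0.2, 0.044, 0, -0.0215, 0, 0, 0, 0.2, 0.044, 0, -0.0215, 0, 0, 0, 0.2, 0.044, 0, -0.0215, 0, 0, 0, 0.2, 0.044, 0, -0.0215, 0, 0, 0, 0.2, 0.044, 0, -0.0215, 0, 0, 0]}}

```text
time_s: 1.3
eef_pos: [0.566, 0.1568, 0.3064]
eef_rot: [0.697, -0.152, 0.146, -0.685]
force: [1.2, 0.6, -0.3]
opening: 0.0528
```

{"api": "drive_tool", "payload": {"increments": [0.2, 0, 0, 0, 0, 8.5, 0, 0.2, 0, 0, 0, 0, 8.5, 0, 0.2, 0, 0, 0, 0, 8.5, 0, 0.2, 0, 0, 0, 0, 8.5, 0, 0.2, 0, 0, 0, 0, 8.5, 0, 0.2, 0, 0, 0, 0, 8.5, 0, 0.2, 0, 0, 0, 0, 8.5, 0, 0.2, 0, 0, 0, 0, 8.5, 0, 0.2, 0, 0, 0, 0, 8.5, 0, 0.2, 0, 0, 0, 0, 8.5, 0, 0.2, 0, 0, 0, 0, 8.5, 0, 0.2, 0, 0, 0, 0, 8.5, 0]}}

```text
time_s: 2.5
eef_pos: [0.5693, 0.1481, 0.2957]
eef_rot: [0.323, -0.633, 0.637, -0.3]
force: [-1.2, 0.3, -0.1]
opening: 0.053
```

```bash
cat > w.py <<'E'
import sys,numpy as np
from cell import robot
from scipy.spatial.transform import Rotation as R
AX=np.array([.588,.039])
def info(tgt=None,yaw=None):
    s=robot.state();M=R.from_quat(s["eef_rot"]).as_matrix()
    p=s["eef_pos"];th=np.degrees(np.arctan2(M[1,0],M[0,0]))
    print("t",round(s["time_s"],2),"p",p.round(4),"yaw",th.round(1),"F",s["force"].round(2),"op",round(s["opening"],4),"j6",s["joint_positions"][5].round(2))
    d=p[:2]-AX;print("about axis: r %.4f ang %.2f"%(np.hypot(*d),np.degrees(np.arctan2(d[1],d[0]))),"F tool",(M.T@s["force"]).round(2), "down",M[:,1].round(3))
    if yaw is not None:
        Rt=R.from_euler('z',yaw,degrees=True)*R.from_matrix([[1,0,0],[0,0,1],[0,-1,0]])
        print("turn needed",np.degrees((R.from_matrix(M).inv()*Rt).as_rotvec()).round(2))
    if tgt is not None: print("shift needed",(M.T@(np.array(tgt)-p)).round(4))
if __name__=="__main__":
    a=[float(x) for x in sys.argv[1:]]
    info(a[:3] if len(a)>=3 else None,a[3] if len(a)>3 else None)
E
python3 w.py .652 .049 .285 -172
```

```text
t 2.5 p [0.5693 0.1481 0.2957] yaw -127.7 F [-1.22  0.32 -0.11] op 0.053 j6 0.86
about axis: r 0.1106 ang 99.71 F tool [ 0.49  0.13 -1.16] down [-0.028 -0.02  -0.999]
turn needed [-0.18 44.27  1.99]
shift needed [0.0274 0.0103 0.1261]
```

{"api": "drive_tool", "payload": {"increments": [0.2, 0, 0, 0, 0, 8.5, 0.4, 0.2, 0, 0, 0, 0, 8.5, 0.4, 0.2, 0, 0, 0, 0, 8.5, 0.4, 0.2, 0, 0, 0, 0, 8.5, 0.4, 0.2, 0, 0, 0, 0, 8.5, 0.4, 0.2, 0, 0, 0, 0, 2, 0, 0.2, -0.018, 0, 0.028, 0, 0, 0, 0.2, -0.018, 0, 0.028, 0, 0, 0, 0.2, -0.018, 0, 0.028, 0, 0, 0, 0.2, -0.018, 0, 0.028, 0, 0, 0, 0.2, 0, 0, 0, 0, 0, 0]}}

```text
time_s: 3.6
eef_pos: [0.6558, 0.0435, 0.2881]
eef_rot: [0.048, -0.705, 0.707, -0.041]
force: [0.1, 0.6, 0.1]
opening: 0.0526
```

```bash
python3 w.py .652 .049 .285 -172
python3 - <<'E'
from h import *
s=snap("side");t=snap("top")
cv2.imwrite("pics/a1.png",np.hstack([cv2.resize(s["pixels"][80:240,270:430],(480,480)),cv2.resize(t["pixels"][100:230,255:345],(320,480))]))
E
```

```text
t 3.6 p [0.6558 0.0435 0.2881] yaw -172.8 F [0.08 0.57 0.15] op 0.0526 j6 1.46
about axis: r 0.0680 ang 3.77 F tool [-0.15 -0.15 -0.56] down [-0.01  -0.003 -1.   ]
turn needed [-0.1  -0.82  0.6 ]
shift needed [ 0.0031  0.0031 -0.006 ]
```

View pics/a1.png

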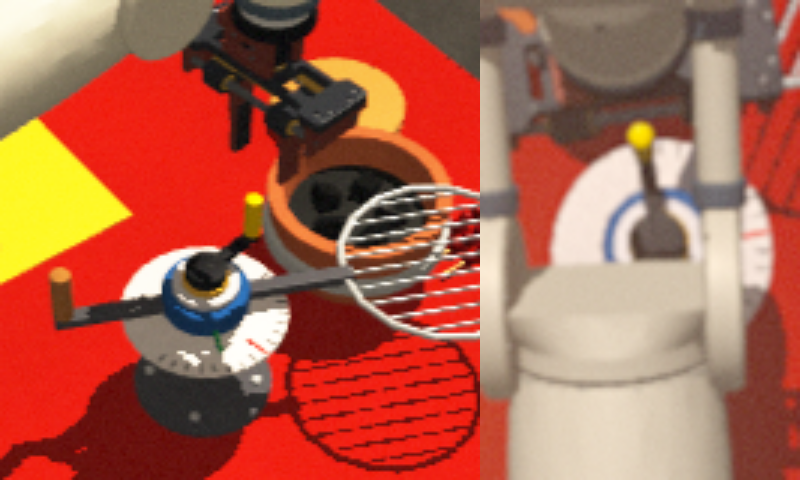

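The side view shows the fingertips above the yellow grip, with their midpoint near (358,132) in full-frame pixels. I'll check that against the projected TCP.

Run:
```python
from h import *
s=dict(np.load("/tmp/side0.npz"));t=dict(np.load("/tmp/top0.npz"))
for p in[(.6558,.0435,.288),(.6558,.070,.288),(.6558,.017,.288),(.652,.049,.215)]:print(proj(s,p).round(1),proj(t,p).round(1))
```

```text
[357.  133.9] [300.6 129.8]
[351.3 128.7] [289.4 129.9]
[362.8 139.2] [311.7 129.6]
[353.6 151.2] [300.1 138. ]
```

{"api": "drive_tool", "payload": {"increments": [0.2, 0.003, 0.002, -0.006, 0, -0.8, 0.6, 0.2, 0, 0.02, 0, 0, 0, 0, 0.2, 0, 0.02, 0, 0, 0, 0, 0.2, 0, 0.02, 0, 0, 0, 0, 0.2, 0, 0.018, 0, 0, 0, 0, 0.2, 0, 0, 0, 0, 0, 0]}}

```text
time_s: 4.3
eef_pos: [0.6469, 0.0603, 0.2102]
eef_rot: [-0.051, 0.706, -0.704, 0.055]
force: [-0.0, 0.2, 0.1]
opening: 0.0525
```

```bash
python3 w.py .652 .049 .203 -172
```

```text
t 4.3 p [0.6469 0.0603 0.2102] yaw -171.3 F [-0.01  0.17  0.06] op 0.0525 j6 1.46
about axis: r 0.0626 ang 19.85 F tool [-0.01 -0.06 -0.17] down [ 0.005  0.003 -1.   ]
turn needed [ 0.11  0.66 -0.32]
shift needed [-0.0033  0.0072  0.0119]
```

{"api": "drive_tool", "payload": {"increments": [0.2, 0, 0, 0, 0, 0, 0, 0.2, 0, 0, 0, 0, 0, 0]}}

```text
time_s: 4.5
eef_pos: [0.6461, 0.062, 0.2123]
eef_rot: [-0.052, 0.706, -0.704, 0.057]
force: [-0.2, 0.4, 0.8]
opening: 0.0528
```

```bash
python3 w.py .652 .049 .205 -172
```

```text
t 4.5 p [0.6461 0.062  0.2123] yaw -171.2 F [-0.16  0.37  0.82] op 0.0528 j6 1.46
about axis: r 0.0625 ang 21.61 F tool [ 0.09 -0.82 -0.39] down [ 0.007  0.003 -1.   ]
turn needed [ 0.12  0.78 -0.41]
shift needed [-0.0038  0.0073  0.0138]
```

{"api": "drive_tool", "payload": {"increments": [0.2, -0.002, 0.004, 0.006, 0, 0.4, -0.2, 0.2, -0.001, 0.002, 0.003, 0, 0, 0, 0.2, 0, 0, 0, 0, 0, 0]}}

```text
time_s: 4.8
eef_pos: [0.6516, 0.0533, 0.2094]
eef_rot: [-0.049, 0.706, -0.704, 0.055]
force: [-1.2, 0.2, -0.7]
opening: 0.0529
```

```bash
python3 w.py .652 .049 .205 -172
```

```text
t 4.8 p [0.6516 0.0533 0.2094] yaw -171.6 F [-1.22  0.15 -0.75] op 0.0529 j6 1.45
about axis: r 0.0652 ang 12.71 F tool [ 1.19  0.74 -0.33] down [ 0.008  0.003 -1.   ]
turn needed [ 0.09  0.38 -0.48]
shift needed [0.0003 0.0044 0.0044]
```

{"api": "drive_tool", "payload": {"increments": [0.2, 0, 0.003, 0.003, 0, 0.3, -0.4, 0.2, 0, 0.001, 0, 0, 0, 0, -0.3, 0, 0, 0, 0, 0, 0, -0.5, 0, 0, 0, 0, 0, 0, -1, 0, 0, 0, 0, 0, 0, -1, 0, 0, 0, 0, 0, 0, -1, 0, 0, 0, 0, 0, 0], "grip_force": 25}}

```text
time_s: 5.5
eef_pos: [0.6525, 0.0494, 0.2052]
eef_rot: [-0.049, 0.706, -0.705, 0.05]
force: [0.6, -0.5, -0.1]
opening: 0.0172
```

```bash
python3 w.py .652 .049 .205 -172
```

```text
t 5.5 p [0.6525 0.0494 0.2052] yaw -172.0 F [ 0.6  -0.52 -0.07] op 0.0172 j6 1.45
about axis: r 0.0653 ang 9.14 F tool [-0.52  0.07  0.6 ] down [ 0.001  0.001 -1.   ]
turn needed [ 0.07 -0.01 -0.06]
shift needed [0.0005 0.0002 0.0003]
```

{"api": "drive_tool", "payload": {"increments": [-1, 0.0002, -0.0004, -0.0057, 0, -5, 0, -1, 0.0002, -0.0004, -0.0057, 0, -5, 0, -1, 0.0002, -0.0004, -0.0057, 0, -5, 0, -1, 0.0002, -0.0004, -0.0057, 0, -5, 0], "grip_force": 30}}

```text
time_s: 5.9
eef_pos: [0.6476, 0.0655, 0.2064]
eef_rot: [0.172, -0.683, 0.689, -0.174]
force: [4.5, -4.6, -1.8]
opening: 0.0173
```

```bash
python3 w.py
```

```text
t 5.9 p [0.6476 0.0655 0.2064] yaw -151.7 F [ 4.54 -4.63 -1.82] op 0.0173 j6 1.13
about axis: r 0.0652 ang 24.01 F tool [-1.8   1.88  6.22] down [ 0.005 -0.008 -1.   ]
```

{"api": "drive_tool", "payload": {"increments": [-1, 0.0002, -0.0004, -0.006, 0, -4, 0, -1, 0.0002, -0.0004, -0.006, 0, -4, 0, -1, 0.0002, -0.0004, -0.006, 0, -4, 0]}}

```text
time_s: 6.2
eef_pos: [0.6412, 0.0767, 0.2074]
eef_rot: [0.242, -0.657, 0.67, -0.248]
force: [6.6, -3.8, -2.2]
opening: 0.0177
```

```bash
python3 w.py
```

```text
t 6.2 p [0.6412 0.0767 0.2074] yaw -139.5 F [ 6.65 -3.77 -2.18] op 0.0177 j6 0.93
about axis: r 0.0652 ang 35.31 F tool [-2.6   2.33  7.14] down [ 0.015 -0.014 -1.   ]
```

{"api": "drive_tool", "payload": {"increments": [-1, 0.0003, -0.0004, -0.006, 0, -4.5, 0, -1, 0.0003, -0.0004, -0.006, 0, -4.5, 0, -1, 0.0003, -0.0004, -0.006, 0, -4.5, 0]}}

```text
time_s: 6.5
eef_pos: [0.6329, 0.0862, 0.2084]
eef_rot: [0.317, -0.619, 0.639, -0.329]
force: [9.0, -1.7, -2.1]
opening: 0.0172
```

```bash
python3 w.py
```

```text
t 6.5 p [0.6329 0.0862 0.2084] yaw -125.6 F [ 9.01 -1.67 -2.15] op 0.0172 j6 0.71
about axis: r 0.0652 ang 46.39 F tool [-3.88  2.43  8.22] down [ 0.028 -0.018 -0.999]
```

{"api": "drive_tool", "payload": {"increments": [-1, -0.0006, -0.0003, -0.006, 0.8, -3, -0.4, -1, -0.0004, -0.0003, -0.006, 0.8, -3, -0.4, -1, 0, -0.0004, -0.006, 0, -4, 0]}}

```text
time_s: 6.8
eef_pos: [0.6231, 0.0942, 0.2088]
eef_rot: [0.37, -0.572, 0.623, -0.385]
force: [9.1, -3.8, -0.5]
opening: 0.0174
```

```bash
python3 w.py 0 0 0 -121
```

```text
t 6.8 p [0.6231 0.0942 0.2088] yaw -115.4 F [ 9.06 -3.82 -0.52] op 0.0174 j6 0.56
about axis: r 0.0654 ang 57.53 F tool [-0.46  1.22  9.76] down [ 0.057 -0.048 -0.997]
turn needed [-4.19  5.59  0.91]
shift needed [ 0.3486  0.1773 -0.5364]
```

{"api": "drive_tool", "payload": {"increments": [-1, 0, 0, 0, -2, 1, 0.4, -1, 0, 0, 0, -2, 1, 0.4, -1, 0, 0, 0, 0, 0, 0]}}

```text
time_s: 7.1
eef_pos: [0.626, 0.0924, 0.2089]
eef_rot: [0.366, -0.601, 0.608, -0.368]
force: [4.4, -2.5, -1.0]
opening: 0.0176
```

```bash
python3 w.py 0 0 0 -121
```

```text
t 7.1 p [0.626  0.0924 0.2089] yaw -117.5 F [ 4.39 -2.49 -1.  ] op 0.0176 j6 0.57
about axis: r 0.0656 ang 54.54 F tool [0.18 1.05 5.04] down [ 0.008 -0.007 -1.   ]
turn needed [-0.58  3.54  0.13]
shift needed [ 0.3701  0.2047 -0.5149]
```

{"api": "drive_tool", "payload": {"increments": [-1, 0.0002, -0.0004, -0.005, 0, -3, 0, -1, 0.0002, -0.0004, -0.005, 0, -4, 0, -1, 0.0002, -0.0004, -0.005, 0, -4, 0]}}

```text
time_s: 7.4
eef_pos: [0.6189, 0.0964, 0.2098]
eef_rot: [0.419, -0.559, 0.573, -0.429]
force: [9.9, 1.0, -3.0]
opening: 0.0177
```

```bash
python3 w.py 0 0 0 -115
```

```text
t 7.4 p [0.6189 0.0964 0.2098] yaw -106.3 F [ 9.91  1.01 -3.01] op 0.0177 j6 0.39
about axis: r 0.0652 ang 61.75 F tool [-3.76  3.24  9.15] down [ 0.023 -0.007 -1.   ]
turn needed [-1.41  8.7  -0.07]
shift needed [ 0.2662  0.1959 -0.5719]
```

{"api": "drive_tool", "payload": {"increments": [-1, 0.0002, -0.0004, -0.005, 0, -4, 0, -1, 0.0002, -0.0004, -0.005, 0, -4, 0]}}

```text
time_s: 7.6
eef_pos: [0.6135, 0.099, 0.2103]
eef_rot: [0.456, -0.524, 0.543, -0.472]
force: [11.5, 1.8, -2.3]
opening: 0.0175
```

```bash
python3 w.py 0 0 0 -108
```

```text
t 7.6 p [0.6135 0.099  0.2103] yaw -98.0 F [11.46  1.85 -2.28] op 0.0175 j6 0.25
about axis: r 0.0651 ang 66.99 F tool [-3.42  2.67 11.  ] down [ 0.035 -0.006 -0.999]
turn needed [-2.03 10.02 -0.12]
shift needed [ 0.1829  0.1893 -0.6009]
```

{"api": "drive_tool", "payload": {"increments": [-1, -0.001, 0, -0.002, -1, 4, 0, -1, -0.001, -0.0002, -0.003, -1, 3, 0, -1, -0.0005, -0.0002, -0.003, 0, -1, 0]}}

```text
time_s: 7.9
eef_pos: [0.6112, 0.1004, 0.21]
eef_rot: [0.431, -0.555, 0.562, -0.437]
force: [8.2, -3.1, -2.4]
opening: 0.0172
```

```bash
python3 w.py 0 0 0 -108
```

```text
t 7.9 p [0.6112 0.1004 0.21  ] yaw -104.3 F [ 8.22 -3.12 -2.37] op 0.0172 j6 0.36
about axis: r 0.0657 ang 69.32 F tool [0.99 2.48 8.71] down [ 0.013 -0.003 -1.   ]
turn needed [-0.75  3.69 -0.04]
shift needed [ 0.2485  0.2025 -0.5701]
```

{"api": "drive_tool", "payload": {"increments": [-1, 0, -0.0003, -0.004, 0, -1, 0, -1, 0, -0.0003, -0.004, -0.5, -3, 0, -1, 0, -0.0003, -0.004, 0, -3, 0, -1, 0, -0.0003, -0.004, 0, -3, 0]}}

```text
time_s: 8.3
eef_pos: [0.6039, 0.1026, 0.2109]
eef_rot: [0.476, -0.511, 0.524, -0.488]
force: [9.2, 0.1, -3.1]
opening: 0.0176
```

```bash
python3 w.py 0 0 0 -102
```

```text
t 8.3 p [0.6039 0.1026 0.2109] yaw -94.1 F [ 9.23  0.11 -3.05] op 0.0176 j6 0.19
about axis: r 0.0655 ang 75.96 F tool [-0.77  3.28  9.12] down [ 0.025 -0.001 -1.   ]
turn needed [-1.43  7.89 -0.12]
shift needed [ 0.1457  0.1958 -0.6001]
```

{"api": "drive_tool", "payload": {"increments": [-1, 0, -0.0003, -0.004, -0.8, 2, 0, -1, 0, -0.0003, -0.004, -0.5, 1, 0]}}

```text
time_s: 8.5
eef_pos: [0.5997, 0.1036, 0.2112]
eef_rot: [0.464, -0.528, 0.532, -0.472]
force: [9.6, 0.9, -3.2]
opening: 0.017
```

```bash
python3 w.py 0 0 0 -102
```

```text
t 8.5 p [0.5997 0.1036 0.2112] yaw -97.1 F [ 9.57  0.87 -3.25] op 0.017 j6 0.24
about axis: r 0.0656 ang 79.72 F tool [-2.04  3.37  9.35] down [ 0.012  0.002 -1.   ]
turn needed [-0.68  4.88 -0.22]
shift needed [ 0.1778  0.2036 -0.5847]
```

{"api": "drive_tool", "payload": {"increments": [-1, 0, 0, 0.004, 0, 0, 0, -1, 0, 0, 0.002, 0, 0, 0, 0.2, 0, 0, 0, 0, 0, 0, 0.2, 0, 0, 0, 0, 0, 0, 0.2, 0, 0, 0, 0, 0, 0, 0.2, 0, -0.03, 0, 0, 0, 0, 0.2, 0, -0.03, 0, 0, 0, 0, 0.2, 0, -0.03, 0, 0, 0, 0, 0.2, 0, 0, 0, 0, 0, 0]}}

```text
time_s: 9.4
eef_pos: [0.6034, 0.1031, 0.3029]
eef_rot: [0.465, -0.528, 0.531, -0.471]
force: [-0.1, -0.9, 0.5]
opening: 0.0528
```

```bash
python3 w.py .457 .098 .29 -114;python3 - <<'E'
from h import *
s=snap("side")
y=blobs(s,(22,120,80),(35,255,255),(300,130,400,240)); print(y)
g=np.array([.588,.039])+.065*np.array([np.cos(np.radians(74)),np.sin(np.radians(74))]);print(g,proj(s,(*g,.22)))
print(blobs(s,(8,90,60),(19,255,255),(270,160,300,200),6))
E
```

```text
t 9.4 p [0.6034 0.1031 0.3029] yaw -97.1 F [-0.08 -0.88  0.48] op 0.0528 j6 0.24
about axis: r 0.0659 ang 76.51 F tool [ 0.88 -0.48  0.04] down [ 0.009  0.002 -1.   ]
turn needed [-0.46 16.93 -0.24]
shift needed [ 0.0231  0.0116 -0.1447]
[([300, 138, 14, 21, 149], [304.1, 148.8]), ([329, 139, 6, 15, 64], [331.0, 146.1])]
[0.60591643 0.10148201] [330.68832403 146.28250806]
[([284, 163, 8, 5, 8], [287.5, 165.0]), ([287, 170, 8, 18, 107], [290.1, 178.4])]
```

{"api": "drive_tool", "payload": {"increments": [0.4, 0, 0, 0, 0, 8.5, 0, 0.4, 0, 0, 0, 0, 8.5, 0, 0.4, 0.016, 0, -0.033, 0, 0, 0, 0.4, 0.016, 0, -0.033, 0, 0, 0, 0.4, 0.016, 0, -0.033, 0, 0, 0, 0.4, 0.016, 0, -0.033, 0, 0, 0, 0.4, 0, 0, 0, 0, 0, 0, 0.4, 0, 0, 0, 0, 0, 0]}}

```text
time_s: 10.25
eef_pos: [0.4499, 0.1001, 0.2825]
eef_rot: [-0.387, 0.599, -0.592, 0.376]
force: [0.6, -0.1, -1.3]
opening: 0.0613
```

```bash
python3 w.py .457 .098 .23 -114
```

```text
t 10.25 p [0.4499 0.1001 0.2825] yaw -114.7 F [ 0.6  -0.06 -1.32] op 0.0613 j6 0.58
about axis: r 0.1510 ang 156.12 F tool [-0.21  1.31  0.59] down [-0.018 -0.001 -1.   ]
turn needed [ 0.9  -0.74  0.46]
shift needed [-0.0014  0.0523  0.0082]
```

{"api": "drive_tool", "payload": {"increments": [0.4, -0.001, 0.02, 0.005, 0.9, -0.7, 0.4, 0.4, 0, 0.02, 0.002, 0, 0, 0, 0.4, 0, 0.015, 0.001, 0, 0, 0, 0.4, 0, 0, 0, 0, 0, 0]}}

```text
time_s: 10.65
eef_pos: [0.46, 0.0977, 0.2226]
eef_rot: [-0.386, 0.593, -0.593, 0.384]
force: [-0.0, -0.0, 0.8]
opening: 0.0615
```

```bash
python3 w.py .457 .098 .172 -114
```

```text
t 10.65 p [0.46   0.0977 0.2226] yaw -114.0 F [-0.02 -0.04  0.76] op 0.0615 j6 0.56
about axis: r 0.1408 ang 155.38 F tool [ 0.04 -0.76 -0.  ] down [-0.002 -0.001 -1.   ]
turn needed [ 0.08 -0.02  0.12]
shift needed [ 0.0008  0.0506 -0.0028]
```

{"api": "drive_tool", "payload": {"increments": [0.4, 0, 0.017, -0.003, 0, 0, 0, 0.4, 0, 0.017, 0, 0, 0, 0, 0.4, 0, 0.013, 0, 0, 0, 0, 0.4, 0, 0, 0, 0, 0, 0]}}

```text
time_s: 11.05
eef_pos: [0.4587, 0.0988, 0.1734]
eef_rot: [-0.386, 0.593, -0.593, 0.384]
force: [1.0, 0.2, 0.9]
opening: 0.0617
```

```bash
python3 w.py .457 .098 .172 -114
```

```text
t 11.05 p [0.4587 0.0988 0.1734] yaw -114.1 F [1.04 0.23 0.94] op 0.0617 j6 0.56
about axis: r 0.1425 ang 155.19 F tool [-0.64 -0.94  0.86] down [-0.003 -0.001 -1.   ]
turn needed [ 0.13 -0.06  0.14]
shift needed [ 0.0014  0.0014 -0.0012]
```

{"api": "drive_tool", "payload": {"increments": [0.0, 0.001, 0, -0.002, 0, 0, 0, -0.3, 0, 0, 0, 0, 0, 0, -1, 0, 0, 0, 0, 0, 0, -1, 0, 0, 0, 0, 0, 0, -1, 0, 0, 0, 0, 0, 0], "grip_force": 8}}

```text
time_s: 11.55
eef_pos: [0.4571, 0.0989, 0.1762]
eef_rot: [0.385, -0.593, 0.593, -0.385]
force: [-14.2, 5.6, -0.6]
opening: 0.0251
```

```bash
python3 w.py .457 .098 .172 -114
```

```text
t 11.55 p [0.4571 0.0989 0.1762] yaw -114.1 F [-14.24   5.64  -0.56] op 0.0251 j6 0.56
about axis: r 0.1439 ang 155.41 F tool [  0.65   0.55 -15.3 ] down [ 0.    -0.001 -1.   ]
turn needed [-0.03 -0.06  0.02]
shift needed [0.0009 0.0042 0.0002]
```

{"api": "drive_tool", "payload": {"increments": [-1, 0, 0, -0.0015, 0, 0, 0, -1, 0, 0, -0.0005, 0, 0, 0, -1, 0, 0, 0, 0, 0, 0]}}

```text
time_s: 11.85
eef_pos: [0.4556, 0.0996, 0.1761]
eef_rot: [0.385, -0.593, 0.594, -0.385]
force: [0.5, 0.1, -1.0]
opening: 0.0217
```

```bash
python3 w.py .457 .098 .172 -114
```

```text
t 11.85 p [0.4556 0.0996 0.1761] yaw -114.1 F [ 0.5   0.05 -0.99] op 0.0217 j6 0.56
about axis: r 0.1456 ang 155.42 F tool [-0.25  0.99  0.44] down [ 0.001 -0.001 -1.   ]
turn needed [-0.09 -0.07  0.02]
shift needed [0.0009 0.0041 0.0019]
```

{"api": "drive_tool", "payload": {"increments": [-1, 0.003, 0, 0, 0, -1, 0, -1, 0.003, 0, 0, 0, -1, 0]}}

```text
time_s: 12.05
eef_pos: [0.4533, 0.0943, 0.1761]
eef_rot: [0.396, -0.585, 0.586, -0.396]
force: [0.7, 0.7, -1.6]
opening: 0.0221
```

```bash
python3 w.py
```

```text
t 12.05 p [0.4533 0.0943 0.1761] yaw -111.9 F [ 0.7   0.68 -1.6 ] op 0.0221 j6 0.51
about axis: r 0.1456 ang 157.66 F tool [-0.89  1.6   0.4 ] down [ 0.002 -0.    -1.   ]
```

{"api": "drive_tool", "payload": {"increments": [-1, 0.01, 0, 0.0003, 0, -4, 0, -1, 0.01, 0, 0.0003, 0, -4, 0, -1, 0.01, 0, 0.0003, 0, -4, 0, -1, 0.01, 0, 0.0003, 0, -4, 0]}}

```text
time_s: 12.45
eef_pos: [0.4433, 0.0549, 0.1761]
eef_rot: [0.477, -0.521, 0.521, -0.479]
force: [3.4, -0.4, -2.3]
opening: 0.0216
```

```bash
python3 w.py
```

```text
t 12.45 p [0.4433 0.0549 0.1761] yaw -95.0 F [ 3.43 -0.4  -2.29] op 0.0216 j6 0.13
about axis: r 0.1456 ang 173.71 F tool [0.11 2.3  3.45] down [ 0.002  0.001 -1.   ]
```

{"api": "drive_tool", "payload": {"increments": [-1, 0.009, 0, 0.0003, 0, -4, 0, -1, 0.007, 0, 0.0003, 0, -3, 0, -1, 0, 0, 0, 0, 0, 0]}}

```text
time_s: 12.75
eef_pos: [0.4425, 0.0366, 0.1761]
eef_rot: [-0.51, 0.489, -0.49, 0.511]
force: [2.5, -0.6, -2.3]
opening: 0.0219
```

```bash
python3 w.py
python3 - <<'E'
from h import *
for n in("side","top"):
    s=snap(n);np.savez(f"/tmp/{n}1.npz",**{k:s[k] for k in("pixels","range_z","K","view")})
    if n=="side":a=cv2.resize(s["pixels"][160:220,305:375],(560,480),interpolation=cv2.INTER_CUBIC)
    else:b=cv2.resize(s["pixels"][140:200,310:345],(240,480),interpolation=cv2.INTER_CUBIC)
cv2.imwrite("pics/p1.png",np.hstack([a,b]))
E
```

```text
t 12.75 p [0.4425 0.0366 0.1761] yaw -87.6 F [ 2.45 -0.58 -2.27] op 0.0219 j6 -0.04
about axis: r 0.1455 ang -179.06 F tool [0.69 2.27 2.42] down [ 0.002  0.    -1.   ]
```

View pics/p1.png

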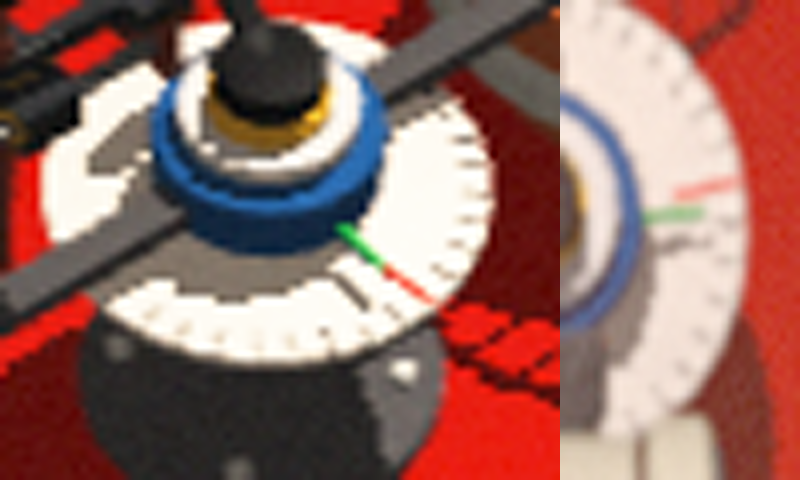

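Run:
```python
from h import *
S={n:dict(np.load(f"/tmp/{n}1.npz")) for n in("side","top")};S0={n:dict(np.load(f"/tmp/{n}0.npz")) for n in("side","top")}
T,D=S["top"],S["side"]
print("tip",tri(T,(330.9,166.5),D,(352.9,192.8)))
print("base",tri(T,(322.3,167.2),D,(347.6,188.3)))
print("mark in/out",tri(T,(326.8,164),D,(353.1,194)),tri(T,(336.3,162.75),D,(359.1,197.9)))
ax=np.array([.588,.039])
A=lambda q:np.degrees(np.arctan2(q[1]-ax[1],q[0]-ax[0])).round(2)
# mask centroid lines, top & side: red pixels within the dial
for s,b,n in((T,(324,158,337,168),"T"),(S0["top"],(324,158,337,168),"T0"),(D,(351,191,361,200),"S"),(S0["side"],(351,191,361,200),"S0")):
    p=s["pixels"].astype(float);u0,v0,u1,v1=b;w=np.clip(p[...,2]-(p[...,0]+p[...,1])/2-20,0,None)[v0:v1,u0:u1]
    # weighted inside white disc only: keep pixels with dial depth and radius <.084
    vv,uu=np.mgrid[v0:v1,u0:u1];Q=np.array([[plane(s,u,v,.122) for u in range(u0,u1)] for v in range(v0,v1)])
    r=np.hypot(Q[...,0]-ax[0],Q[...,1]-ax[1]);k=(r<.081)&(r>.053)
    w=w*k*(w>25); print(n,"mark ang",np.average(np.degrees(np.arctan2(Q[...,1]-ax[1],Q[...,0]-ax[0])),weights=w).round(2),"r",np.average(r,weights=w).round(4),(w>0).sum())
    g=np.clip(p[...,1]-(p[...,0]+p[...,2])/2-20,0,None)[160:182,318:334] if n=="T" else None
    if g is not None:
        Qg=np.array([[plane(s,u,v,.128) for u in range(318,334)] for v in range(160,182)]);g=g*(g>15)
        q=np.tensordot(g,Qg,2)/g.sum();print("ptr centroid",q,A(q),np.hypot(*(q[:2]-ax)))
# dial edge from side view
hsv=cv2.cvtColor(D["pixels"],cv2.COLOR_BGR2HSV)
for s in(S0["side"],S0["top"]):
    m=cv2.inRange(cv2.cvtColor(s["pixels"],cv2.COLOR_BGR2HSV),(0,0,120),(180,75,255));c,d=0,0
    bx=(308,160,370,210) if s is S0["side"] else (270,130,342,205)
    k=np.zeros_like(m);k[bx[1]:bx[3],bx[0]:bx[2]]=m[bx[1]:bx[3],bx[0]:bx[2]]
    h=cv2.convexHull(np.vstack(cv2.findContours(k,0,1)[0]))[:,0]
    P=np.array([plane(s,*q,.122)[:2] for q in h])
    from scipy.optimize import least_squares
    f=least_squares(lambda x:np.hypot(*(P-x[:2]).T)-x[2],[.588,.039,.086],loss="soft_l1",f_scale=.001);print("circle",f.x,np.abs(f.fun).max())
```

```text
tip (array([ 0.58872213, -0.03089092,  0.14346955]), np.float64(0.003403048998296394))
base (array([ 0.58732258, -0.00723345,  0.14228624]), np.float64(0.0032357268015513873))
mark in/out (array([ 0.59946904, -0.02002371,  0.11912076]), np.float64(0.0032871173161783435)) (array([ 0.6013535 , -0.04643128,  0.12567786]), np.float64(0.0029404889730240734))
T mark ang -80.14 r 0.0692 18
ptr centroid [ 0.59107066 -0.0207626   0.128     ] -87.06 0.059841438288107986
T0 mark ang -80.13 r 0.0693 18
S mark ang -78.17 r 0.07 10
S0 mark ang -78.21 r 0.0687 11
circle [0.58880781 0.03955047 0.08614726] 0.031243647441430836
circle [0.5874218  0.03945138 0.08703374] 0.031910405002393616
```

{"api": "drive_tool", "payload": {"increments": [-1, 0.0085, 0, 0.0003, 0, -3, 0, -1, 0.0085, 0, 0.0003, 0, -3, 0, -1, 0.005, 0, 0, 0, -2, 0, -1, 0, 0, 0, 0, 0, 0]}}

```text
time_s: 13.25
eef_pos: [0.4441, 0.0175, 0.1761]
eef_rot: [-0.543, 0.453, -0.451, 0.545]
force: [0.9, -0.8, -1.4]
opening: 0.0217
```

```bash
python3 w.py
cat > meas.py <<'E'
from h import *
def wang(s,ch,z,c,box,r0,r1,th):
    p=s["pixels"].astype(float);u0,v0,u1,v1=box;o=[i for i in range(3) if i!=ch]
    w=np.clip(p[...,ch]-p[...,o].mean(-1)-th,0,None)[v0:v1,u0:u1]
    Q=np.array([[plane(s,u,v,z)[:2] for u in range(u0,u1)] for v in range(v0,v1)])-c
    r=np.hypot(Q[...,0],Q[...,1]);w=w*((r>r0)&(r<r1))
    q=(Q*w[...,None]).sum((0,1))/w.sum()
    d=(Q-q).reshape(-1,2);C=(d*w.reshape(-1,1)).T@d;e=np.linalg.eigh(C)[1][:,1];e*=np.sign(e@q)
    D=lambda x:np.degrees(np.arctan2(x[1],x[0])).round(2)
    return D(q),np.hypot(*q).round(4),"dir",D(e),(w>0).sum()
# axis as each view sees it (dial circle fits)
AXV={"top":np.array([.5874,.0394]),"side":np.array([.5888,.0396])}
if __name__=="__main__":
    from scipy.spatial.transform import Rotation
    S={n:snap(n) for n in AXV}
    for n,s in S.items():
        np.savez(f"/tmp/{n}2.npz",**{k:s[k] for k in("pixels","range_z","K","view")})
        b=(318,155,338,182) if n=="top" else (338,184,362,201)
        print(n,"mark",wang(s,2,.1215,AXV[n],b,.056,.081,25))
        for z in(.135,.1425):print(n,"ptr",z,wang(s,1,z,AXV[n],b,.035,.075,15))
    a=cv2.resize(S["side"]["pixels"][160:220,305:375],(560,480),interpolation=cv2.INTER_CUBIC)
    t=cv2.resize(S["top"]["pixels"][140:200,310:345],(240,480),interpolation=cv2.INTER_CUBIC)
    import sys;cv2.imwrite(f"pics/{sys.argv[1]}.png",np.hstack([a,t]))
E
python3 meas.py p2
```

```text
t 13.25 p [0.4441 0.0175 0.1761] yaw -79.4 F [ 0.86 -0.79 -1.4 ] op 0.0217 j6 -0.22
about axis: r 0.1455 ang -171.51 F tool [0.94 1.39 0.7 ] down [ 0.     0.004 -1.   ]
top mark (np.float64(-80.28), np.float64(0.0741), 'dir', np.float64(-56.07), np.int64(38))
top ptr 0.135 (np.float64(-80.03), np.float64(0.0559), 'dir', np.float64(-81.12), np.int64(15))
top ptr 0.1425 (np.float64(-81.18), np.float64(0.0556), 'dir', np.float64(-81.12), np.int64(15))
side mark (np.float64(-78.61), np.float64(0.0677), 'dir', np.float64(-77.93), np.int64(23))
side ptr 0.135 (np.float64(-77.25), np.float64(0.0527), 'dir', np.float64(-80.5), np.int64(17))
side ptr 0.1425 (np.float64(-82.33), np.float64(0.0566), 'dir', np.float64(-80.5), np.int64(17))
```

View pics/p2.png

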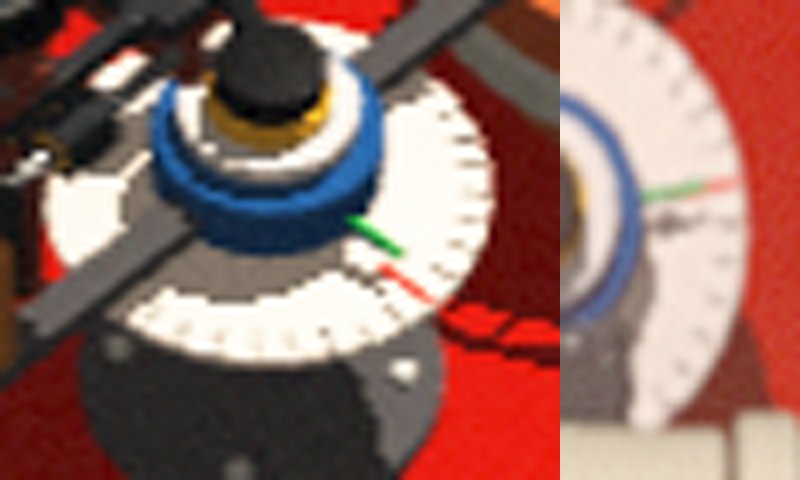

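The pointer sits just short of the red line: in the top crop it runs (643,197)–(703,187), with the mark at (703,187)–(740,182). I'll refine the angular gap once from the saved images.

Run:
```python
from meas import *
S={n:dict(np.load(f"/tmp/{n}2.npz")) for n in AXV}
for n,b in(("top",(318,155,338,182)),("side",(338,184,362,201))):
    s=S[n]
    for r1 in(.074,.079): print(n,wang(s,2,.1215,AXV[n],b,.056,r1,45))
    p=s["pixels"].astype(int);g=(p[...,1]-(p[...,0]+p[...,2])//2>40);g[:b[1]]=0;g[b[3]:]=0;g[:,:b[0]]=0;g[:,b[2]:]=0
    print("ptr z",[depth(s,u,v)[2].round(4) for v,u in zip(*np.nonzero(g))])
    print("dial z",[depth(s,u,v)[2].round(4) for u,v in(((330,180),(332,155),(333,158)) if n=="top" else ((360,185),(360,190),(356,186)))])
```

```text
top (np.float64(-79.92), np.float64(0.0708), 'dir', np.float64(-53.3), np.int64(3))
top (np.float64(-79.63), np.float64(0.0749), 'dir', np.float64(-71.21), np.int64(7))
ptr z [np.float64(0.1419)]
dial z [np.float64(0.1225), np.float64(0.1255), np.float64(0.1239)]
side (np.float64(-78.55), np.float64(0.0646), 'dir', np.float64(-75.2), np.int64(9))
side (np.float64(-78.69), np.float64(0.0676), 'dir', np.float64(-79.24), np.int64(12))
ptr z [np.float64(0.1458), np.float64(0.1448), np.float64(0.1441), np.float64(0.1419), np.float64(0.1417), np.float64(0.1423), np.float64(0.1431), np.float64(0.1419), np.float64(0.1393), np.float64(0.144), np.float64(0.1429), np.float64(0.1358), np.float64(0.1421), np.float64(0.144)]
dial z [np.float64(0.1292), np.float64(0.1282), np.float64(0.1211)]
```

{"api": "drive_tool", "payload": {"increments": [-1, 0.0045, 0, 0, 0, -1.5, 0, -1, 0, 0, 0, 0, 0, 0, -1, 0, 0, 0, 0, 0, 0]}}

```text
time_s: 13.65
eef_pos: [0.4445, 0.0148, 0.1761]
eef_rot: [-0.548, 0.447, -0.444, 0.551]
force: [1.4, -0.5, -0.9]
opening: 0.0217
```

```bash
python3 w.py
python3 - <<'E'
from meas import *
for n,b in(("top",(318,155,338,182)),("side",(338,184,362,201))):
  for i in range(2):
    s=snap(n);print(n,"mark",wang(s,2,.1225,AXV[n],b,.056,.079,45),"ptr",wang(s,1,.1425,AXV[n],b,.035,.075,15))
E
```

```text
t 13.65 p [0.4445 0.0148 0.1761] yaw -78.1 F [ 1.44 -0.54 -0.85] op 0.0217 j6 -0.25
about axis: r 0.1455 ang -170.43 F tool [0.83 0.85 1.3 ] down [-0.001  0.005 -1.   ]
top mark (np.float64(-79.98), np.float64(0.0723), 'dir', np.float64(-72.21), np.int64(9)) ptr (np.float64(-80.31), np.float64(0.0559), 'dir', np.float64(-77.89), np.int64(15))
top mark (np.float64(-79.99), np.float64(0.0724), 'dir', np.float64(-73.09), np.int64(11)) ptr (np.float64(-80.28), np.float64(0.0559), 'dir', np.float64(-77.63), np.int64(15))
side mark (np.float64(-79.17), np.float64(0.0678), 'dir', np.float64(-78.12), np.int64(9)) ptr (np.float64(-81.0), np.float64(0.0568), 'dir', np.float64(-78.09), np.int64(19))
side mark (np.float64(-79.17), np.float64(0.0677), 'dir', np.float64(-77.84), np.int64(10)) ptr (np.float64(-81.0), np.float64(0.0568), 'dir', np.float64(-77.78), np.int64(18))
```

{"api": "drive_tool", "payload": {"increments": [-1, 0.0028, 0, 0, 0, -1, 0, -1, 0, 0, 0, 0, 0, 0, -1, 0, 0, 0, 0, 0, 0]}}

```text
time_s: 14.15
eef_pos: [0.445, 0.0123, 0.1761]
eef_rot: [-0.552, 0.441, -0.438, 0.555]
force: [-0.3, 0.6, -0.7]
opening: 0.0219
```

```bash
python3 w.py
python3 - <<'E'
from meas import *
for n,b in(("top",(318,155,338,182)),("side",(338,184,362,201))):
    s=snap(n);print(n,"mark",wang(s,2,.1225,AXV[n],b,.056,.079,45),"ptr",wang(s,1,.1425,AXV[n],b,.035,.075,15))
E
```

```text
t 14.15 p [0.445  0.0123 0.1761] yaw -76.9 F [-0.27  0.64 -0.67] op 0.0219 j6 -0.28
about axis: r 0.1455 ang -169.41 F tool [-0.68  0.67 -0.12] down [-0.001  0.006 -1.   ]
top mark (np.float64(-79.92), np.float64(0.0692), 'dir', np.float64(-77.23), np.int64(15)) ptr (np.float64(-79.19), np.float64(0.0553), 'dir', np.float64(-76.84), np.int64(15))
side mark (np.float64(-79.26), np.float64(0.0673), 'dir', np.float64(-76.52), np.int64(11)) ptr (np.float64(-80.15), np.float64(0.0576), 'dir', np.float64(-77.65), np.int64(17))
```

{"api": "drive_tool", "payload": {"increments": [0.4, 0, 0, 0, 0, 0, 0, 0.4, 0, 0, 0, 0, 0, 0, 0.4, 0, 0, 0, 0, 0, 0, 0.4, 0, -0.03, 0, 0, 0, 0, 0.4, 0, -0.04, 0, 0, 0, 0, 0.4, 0, -0.04, 0, 0, 0, 0, 0.2, 0, 0, 0, 0, 8, 0, 0.2, 0, 0, 0, 0, 8, 0, 0.2, 0, 0, 0, 0, 8, 0, 0.2, 0, 0, 0, 0, 5, 0]}}

```text
time_s: 15.25
eef_pos: [0.4448, 0.0118, 0.2917]
eef_rot: [-0.419, 0.57, -0.567, 0.422]
force: [-0.3, 1.0, 0.0]
opening: 0.0527
```

```bash
python3 w.py .606 .1015 .285 -106
python3 - <<'E'
from meas import *
for n,b in(("top",(318,155,338,182)),("side",(338,184,362,201))):
    s=snap(n);print(n,"mark",wang(s,2,.1225,AXV[n],b,.056,.079,45),"ptr",wang(s,1,.1425,AXV[n],b,.035,.075,15))
E
```

```text
t 15.25 p [0.4448 0.0118 0.2917] yaw -107.0 F [-0.31  1.03  0.01] op 0.0527 j6 0.24
about axis: r 0.1458 ang -169.23 F tool [-0.89 -0.01 -0.6 ] down [ 0.001  0.006 -1.   ]
turn needed [ 0.07 -0.98 -0.35]
shift needed [-0.1329  0.0074  0.128 ]
top mark (np.float64(-79.95), np.float64(0.0691), 'dir', np.float64(-77.26), np.int64(15)) ptr (np.float64(-79.16), np.float64(0.0556), 'dir', np.float64(-76.96), np.int64(15))
side mark (np.float64(-79.27), np.float64(0.0674), 'dir', np.float64(-76.53), np.int64(11)) ptr (np.float64(-80.19), np.float64(0.0576), 'dir', np.float64(-77.72), np.int64(17))
```

{"api": "drive_tool", "payload": {"increments": [0.2, -0.026, 0, 0.025, 0, -0.5, 0, 0.2, -0.026, 0, 0.025, 0, 0, 0, 0.2, -0.026, 0, 0.025, 0, 0, 0, 0.2, -0.026, 0, 0.025, 0, 0, 0, 0.2, -0.018, 0, 0.018, 0, 0, 0, 0.2, 0, 0, 0, 0, 0, 0, 0.2, 0, 0, 0, 0, 0, 0]}}

```text
time_s: 16.05
eef_pos: [0.5965, 0.0992, 0.2914]
eef_rot: [-0.429, 0.563, -0.56, 0.431]
force: [0.2, -0.1, 0.1]
opening: 0.0525
```

```bash
python3 w.py .606 .1015 .25 -106
```

```text
t 16.05 p [0.5965 0.0992 0.2914] yaw -105.1 F [ 0.19 -0.06  0.08] op 0.0525 j6 0.37
about axis: r 0.0608 ang 81.96 F tool [ 0.01 -0.08  0.2 ] down [ 0.     0.005 -1.   ]
turn needed [ 0.07  0.86 -0.28]
shift needed [-0.0045  0.0414  0.0086]
```

{"api": "drive_tool", "payload": {"increments": [0.2, -0.004, 0.005, 0.008, 0, 0.8, -0.3, 0.2, 0, 0.02, 0, 0, 0, 0, 0.2, 0, 0.015, 0, 0, 0, 0, 0.2, 0, 0, 0, 0, 0, 0]}}

```text
time_s: 16.45
eef_pos: [0.6043, 0.0989, 0.2519]
eef_rot: [0.425, -0.564, 0.566, -0.426]
force: [-1.3, 0.0, -0.5]
opening: 0.0526
```

```bash
python3 w.py .606 .1015 .211 -106
```

```text
t 16.45 p [0.6043 0.0989 0.2519] yaw -106.0 F [-1.32  0.01 -0.46] op 0.0526 j6 0.39
about axis: r 0.0621 ang 74.74 F tool [ 0.35  0.46 -1.27] down [ 0.002 -0.001 -1.   ]
turn needed [-0.11 -0.04  0.04]
shift needed [-0.0029  0.0409  0.0008]
```

{"api": "drive_tool", "payload": {"increments": [0.2, -0.003, 0.016, 0.001, 0, 0, 0, 0.2, -0.001, 0.016, 0, 0, 0, 0, 0.2, 0, 0.01, 0, 0, 0, 0, 0.2, 0, 0, 0, 0, 0, 0, -0.3, 0, 0, 0, 0, 0, 0, -1, 0, 0, 0, 0, 0, 0, -1, 0, 0, 0, 0, 0, 0, -1, 0, 0, 0, 0, 0, 0], "grip_force": 30}}

```text
time_s: 17.25
eef_pos: [0.6065, 0.1008, 0.214]
eef_rot: [0.422, -0.563, 0.568, -0.427]
force: [-1.0, -0.5, -0.3]
opening: 0.0241
```

```bash
python3 w.py .606 .1015 .211 -106
```

```text
t 17.25 p [0.6065 0.1008 0.214 ] yaw -106.1 F [-0.96 -0.46 -0.29] op 0.0241 j6 0.39
about axis: r 0.0645 ang 73.29 F tool [ 0.71  0.29 -0.79] down [ 0.009 -0.001 -1.   ]
turn needed [-0.53 -0.15 -0.08]
shift needed [-0.0006  0.003  -0.0008]
```

{"api": "drive_tool", "payload": {"increments": [-1, 0, 0.001, 0, 0, 0, 0, -1, 0, 0, 0, 0, 0, 0]}}

```text
time_s: 17.45
eef_pos: [0.6067, 0.1008, 0.2139]
eef_rot: [0.422, -0.563, 0.568, -0.428]
force: [-1.0, -0.8, -1.0]
opening: 0.0173
```

```bash
cat >> w.py <<'E'
    s=robot.state();d=s["eef_pos"][:2]-AX;a=np.arctan2(d[1],d[0]);t=np.array([-np.sin(a),np.cos(a)]);f=s["force"][:2]@t;r=s["force"][:2]@np.array([np.cos(a),np.sin(a)])
    print("TANG(ccw+) %.2f RAD %.2f moment-est %.2f crank %.1f"%(f,r,f,np.degrees(a)+f*.7/65*57.3),"z force %.2f"%s["force"][2], "torque",s["torque"].round(2))
E
python3 w.py
```

```text
t 17.45 p [0.6067 0.1008 0.2139] yaw -106.1 F [-0.98 -0.84 -0.97] op 0.0173 j6 0.39
about axis: r 0.0646 ang 73.14 F tool [ 1.08  0.96 -0.71] down [ 0.01  -0.001 -1.   ]
TANG(ccw+) 0.69 RAD -1.09 moment-est 0.69 crank 73.6 z force -0.97 torque [-0.13  0.24  0.01]
```

{"api": "drive_tool", "payload": {"increments": [-1, 0.0002, 0.0004, 0.005, 0, 3, 0, -1, 0.0002, 0.0004, 0.005, 0, 3, 0, -1, 0.0002, 0.0004, 0.005, 0, 4, 0]}}

```text
time_s: 17.75
eef_pos: [0.6164, 0.0972, 0.2132]
eef_rot: [-0.373, 0.601, -0.6, 0.374]
force: [-8.5, 1.8, 1.8]
opening: 0.0173
```

```bash
python3 w.py
```

```text
t 17.75 p [0.6164 0.0972 0.2132] yaw -116.3 F [-8.46  1.81  1.83] op 0.0173 j6 0.56
about axis: r 0.0647 ang 63.95 F tool [ 2.12 -1.83 -8.39] down [-0.     0.001 -1.   ]
TANG(ccw+) 8.39 RAD -2.09 moment-est 8.39 crank 69.1 z force 1.83 torque [ 0.34  1.57 -0.04]
```

{"api": "drive_tool", "payload": {"increments": [-1, 0.0002, 0.0004, 0.004, 0, 3, 0, -1, 0.0002, 0.0004, 0.004, 0, 3, 0]}}

```text
time_s: 17.95
eef_pos: [0.6203, 0.095, 0.2128]
eef_rot: [-0.342, 0.622, -0.617, 0.339]
force: [-6.9, 3.2, 2.2]
opening: 0.0174
```

```bash
python3 w.py
```

```text
t 17.95 p [0.6203 0.095  0.2128] yaw -122.4 F [-6.88  3.15  2.18] op 0.0174 j6 0.66
about axis: r 0.0647 ang 60.02 F tool [ 1.03 -2.11 -7.52] down [-0.008  0.004 -1.   ]
TANG(ccw+) 7.54 RAD -0.71 moment-est 7.54 crank 64.7 z force 2.18 torque [0.42 1.26 0.02]
```

{"api": "drive_tool", "payload": {"increments": [-1, 0.0001, 0.0002, 0.003, 0, 1.5, 0, -1, 0.0001, 0.0002, 0.003, 0, 1.5, 0]}}

```text
time_s: 18.15
eef_pos: [0.6223, 0.0938, 0.2127]
eef_rot: [-0.328, 0.633, -0.624, 0.321]
force: [-6.6, 3.2, 2.5]
opening: 0.0173
```

```bash
python3 w.py
```

```text
t 18.15 p [0.6223 0.0938 0.2127] yaw -125.4 F [-6.6   3.22  2.5 ] op 0.0173 j6 0.71
about axis: r 0.0646 ang 57.93 F tool [ 1.21 -2.38 -7.28] down [-0.015  0.008 -1.   ]
TANG(ccw+) 7.30 RAD -0.77 moment-est 7.30 crank 62.4 z force 2.50 torque [ 0.45  1.16 -0.01]
```

{"api": "drive_tool", "payload": {"increments": [-1, 0.0001, 0.0002, 0.004, 0, 2, 0, -1, 0.0001, 0.0002, 0.004, 0, 3, 0]}}

```text
time_s: 18.35
eef_pos: [0.6257, 0.0914, 0.2124]
eef_rot: [-0.302, 0.649, -0.635, 0.291]
force: [-7.3, 4.3, 1.8]
opening: 0.0175
```

```bash
python3 w.py
```

```text
t 18.35 p [0.6257 0.0914 0.2124] yaw -130.4 F [-7.27  4.29  1.82] op 0.0175 j6 0.79
about axis: r 0.0645 ang 54.29 F tool [ 1.45 -1.61 -8.36] down [-0.022  0.011 -1.   ]
TANG(ccw+) 8.41 RAD -0.76 moment-est 8.41 crank 59.5 z force 1.82 torque [ 0.43  1.12 -0.1 ]
```

{"api": "drive_tool", "payload": {"increments": [-1, 0.0001, 0.0002, 0.004, 0, 3, 0, -1, 0.0001, 0.0002, 0.004, 0, 3, 0]}}

```text
time_s: 18.55
eef_pos: [0.6289, 0.0889, 0.2121]
eef_rot: [-0.27, 0.665, -0.648, 0.255]
force: [-5.8, 5.2, 2.1]
opening: 0.0173
```

```bash
python3 w.py
```

```text
t 18.55 p [0.6289 0.0889 0.2121] yaw -136.4 F [-5.83  5.2   2.13] op 0.0173 j6 0.89
about axis: r 0.0645 ang 50.63 F tool [ 0.66 -1.89 -7.85] down [-0.028  0.015 -0.999]
TANG(ccw+) 7.81 RAD 0.32 moment-est 7.81 crank 55.5 z force 2.13 torque [0.55 0.88 0.03]
```

```bash
cat > avg.py <<'E'
import sys;from w import *
def samp():
    s=robot.state();d=s["eef_pos"][:2]-AX;a=np.arctan2(d[1],d[0]);return np.degrees(a),s["force"][:2]@[-np.sin(a),np.cos(a)],s["force"][:2]@[np.cos(a),np.sin(a)],s["force"][2],np.hypot(*d)
L=[samp()]
for i in range(int(sys.argv[1])): robot.snapshot("side");L.append(samp())
L=np.array(L);print("ang",L[:,0].round(2),"\nF",L[:,1].round(2),"mean after1 %.2f"%L[1:,1].mean(),"rad %.2f z %.2f r %.4f"%tuple(L[1:,2:].mean(0)),"crank %.1f"%(L[1:,0].mean()+L[1:,1].mean()*.617))
info((0,0,0),np.degrees(0)+L[-1,0]-180)
E
python3 avg.py 6
```

```text
ang [50.63 50.28 50.38 50.48 50.49 50.51 50.54] 
F [7.81 7.94 7.1  7.21 6.54 6.58 6.44] mean after1 6.97 rad -0.56 z 1.83 r 0.0645 crank 54.7
t 18.85 p [0.629  0.0888 0.2121] yaw -136.3 F [-5.6   3.33  1.85] op 0.0175 j6 0.89
about axis: r 0.0645 ang 50.54 F tool [ 1.77 -1.64 -6.33] down [-0.028  0.015 -0.999]
turn needed [ 1.76 -6.82  0.46]
shift needed [ 0.5138  0.2282 -0.3639]
```

{"api": "drive_tool", "payload": {"increments": [-1, 0.0001, 0.0002, 0.004, 0.9, -2, 0.2, -1, 0.0001, 0.0002, 0.004, 0.9, -1, 0.2, -1, 0.0001, 0.0003, 0.004, 0, 1, 0]}}

```text
time_s: 19.15
eef_pos: [0.6332, 0.0851, 0.2115]
eef_rot: [-0.28, 0.653, -0.648, 0.275]
force: [-6.6, 4.8, 1.9]
opening: 0.0173
```

```bash
python3 avg.py 2
```

```text
ang [45.6  45.23 45.24] 
F [8.11 7.09 6.87] mean after1 6.98 rad -1.93 z 2.47 r 0.0646 crank 49.5
t 19.25 p [0.6334 0.0848 0.2115] yaw -133.9 F [-6.17  3.53  2.16] op 0.0172 j6 0.84
about axis: r 0.0645 ang 45.24 F tool [ 1.74 -2.09 -6.92] down [-0.009  0.004 -1.   ]
turn needed [0.56 0.88 0.2 ]
shift needed [ 0.4995  0.2171 -0.3957]
```

{"api": "drive_tool", "payload": {"increments": [-1, 0.0001, 0.0002, 0.004, 0, 2, 0, -1, 0.0001, 0.0002, 0.004, 0, 2, 0, -1, 0.0001, 0.0003, 0.004, 0, 3, 0]}}

```text
time_s: 19.55
eef_pos: [0.637, 0.081, 0.211]
eef_rot: [-0.243, 0.672, -0.66, 0.232]
force: [-5.9, 4.7, 1.3]
opening: 0.0176
```

```bash
python3 avg.py 2
```

```text
ang [40.65 40.33 40.42] 
F [7.41 7.87 8.02] mean after1 7.94 rad -1.60 z 2.74 r 0.0646 crank 45.3
t 19.65 p [0.6371 0.0809 0.211 ] yaw -140.7 F [-6.32  5.15  2.66] op 0.0176 j6 0.95
about axis: r 0.0646 ang 40.42 F tool [ 1.65 -2.48 -8.04] down [-0.02   0.011 -1.   ]
turn needed [ 1.22 -1.12  0.47]
shift needed [ 0.5425  0.2227 -0.3364]
```

{"api": "drive_tool", "payload": {"increments": [-1, 0.0001, 0.0002, 0.004, 0, 2, 0, -1, 0.0001, 0.0002, 0.004, 0, 2, 0, -1, 0.0001, 0.0003, 0.004, 0, 3, 0]}}

```text
time_s: 19.95
eef_pos: [0.6402, 0.0769, 0.2107]
eef_rot: [-0.206, 0.688, -0.669, 0.19]
force: [-5.0, 5.9, 1.8]
opening: 0.0173
```

```bash
python3 avg.py 2
```

```text
ang [36.   35.71 35.79] 
F [7.7  7.34 7.93] mean after1 7.64 rad -1.64 z 2.70 r 0.0645 crank 40.5
t 20.05 p [0.6403 0.0767 0.2107] yaw -147.5 F [-6.31  5.23  1.89] op 0.0175 j6 1.06
about axis: r 0.0645 ang 35.79 F tool [ 2.53 -1.61 -7.85] down [-0.029  0.019 -0.999]
turn needed [ 1.82 -3.28  0.75]
shift needed [ 0.5781  0.2275 -0.2726]
```

{"api": "drive_tool", "payload": {"increments": [-1, -0.0001, 0.0001, 0.004, 0.9, 0, 0.4, -1, -0.0001, 0.0001, 0.004, 0.9, 0, 0.4, -1, 0.0001, 0.0002, 0.004, 0, 2, 0]}}

```text
time_s: 20.35
eef_pos: [0.6426, 0.0731, 0.2105]
eef_rot: [-0.191, 0.685, -0.678, 0.186]
force: [-5.9, 7.2, 2.6]
opening: 0.0176
```

```bash
python3 avg.py 2
```

```text
ang [32.   31.62 31.69] 
F [9.25 7.69 8.74] mean after1 8.22 rad -2.05 z 2.44 r 0.0644 crank 36.7
t 20.45 p [0.6428 0.0728 0.2104] yaw -149.1 F [-6.84  6.05  2.26] op 0.0174 j6 1.09
about axis: r 0.0644 ang 31.69 F tool [ 2.77 -2.15 -8.73] down [-0.009  0.009 -1.   ]
turn needed [ 0.7  -0.81  0.19]
shift needed [ 0.5884  0.2157 -0.2648]
```

{"api": "drive_tool", "payload": {"increments": [-1, 0, 0.0001, 0.004, 0.3, 2, 0, -1, 0, 0.0002, 0.004, 0.3, 2, 0, -1, 0.0001, 0.0002, 0.004, 0.3, 3, 0]}}

```text
time_s: 20.75
eef_pos: [0.6444, 0.0699, 0.2102]
eef_rot: [-0.152, 0.694, -0.689, 0.145]
force: [-5.1, 7.4, 2.1]
opening: 0.0176
```

```bash
python3 avg.py 2
```

```text
ang [28.69 28.53 28.62] 
F [8.95 8.84 9.27] mean after1 9.05 rad -1.46 z 1.74 r 0.0643 crank 34.2
t 20.85 p [0.6445 0.0698 0.2102] yaw -155.8 F [-5.32  7.66  2.12] op 0.0176 j6 1.2
about axis: r 0.0644 ang 28.62 F tool [ 1.72 -2.02 -9.19] down [-0.011  0.006 -1.   ]
turn needed [ 0.58 -4.41  0.41]
shift needed [ 0.6149  0.2167 -0.1984]
```

{"api": "drive_tool", "payload": {"increments": [-1, 0, 0.0001, 0.004, 0.3, 1, 0, -1, 0, 0.0002, 0.004, 0.3, 2, 0, -1, 0.0001, 0.0002, 0.004, 0.3, 2, 0]}}

```text
time_s: 21.15
eef_pos: [0.6457, 0.0673, 0.21]
eef_rot: [-0.125, 0.699, -0.695, 0.117]
force: [-4.1, 8.5, 2.4]
opening: 0.0173
```

```bash
python3 avg.py 2
```

```text
ang [26.17 26.05 26.09] 
F [9.42 9.48 9.33] mean after1 9.40 rad -0.02 z 1.43 r 0.0643 crank 31.9
t 21.25 p [0.6457 0.0673 0.21  ] yaw -160.3 F [-4.73  8.07  1.64] op 0.0173 j6 1.28
about axis: r 0.0643 ang 26.09 F tool [ 1.76 -1.55 -9.2 ] down [-0.012  0.004 -1.   ]
turn needed [ 0.47 -6.44  0.55]
shift needed [ 0.6286  0.2175 -0.1522]
```

{"api": "drive_tool", "payload": {"increments": [-1, 0, 0.0001, 0.005, 0.3, -1, 0.2, -1, 0, 0.0002, 0.005, 0.2, 0, 0.2, -1, 0.0001, 0.0002, 0.005, 0.2, 1, 0]}}

```text
time_s: 21.55
eef_pos: [0.6477, 0.0627, 0.2098]
eef_rot: [-0.127, 0.7, -0.692, 0.123]
force: [-5.0, 9.4, 2.0]
opening: 0.0174
```

```bash
python3 avg.py 2
```

```text
ang [21.68 21.4  21.48] 
F [10.56 10.17 10.13] mean after1 10.15 rad -0.50 z 2.26 r 0.0642 crank 27.7
t 21.65 p [0.6478 0.0625 0.2098] yaw -159.7 F [-4.19  9.24  1.94] op 0.0174 j6 1.26
about axis: r 0.0642 ang 21.48 F tool [  0.73  -1.83 -10.14] down [-0.008  0.009 -1.   ]
turn needed [ 0.62 -1.18  0.25]
shift needed [ 0.6283  0.2143 -0.1638]
```

{"api": "drive_tool", "payload": {"increments": [-1, 0, 0.0001, 0.005, 0.3, 1, 0, -1, 0, 0.0002, 0.005, 0.3, 2, 0, -1, 0.0001, 0.0002, 0.005, 0.3, 2, 0]}}

```text
time_s: 21.95
eef_pos: [0.6493, 0.0582, 0.2094]
eef_rot: [-0.101, 0.704, -0.697, 0.094]
force: [-3.5, 9.5, 1.1]
opening: 0.0173
```

```bash
python3 avg.py 2
```

```text
ang [17.43 17.23 17.31] 
F [10.14 10.69  9.69] mean after1 10.19 rad -1.12 z 2.22 r 0.0642 crank 23.6
t 22.05 p [0.6493 0.0581 0.2094] yaw -164.2 F [-3.82  8.96  2.66] op 0.0173 j6 1.33
about axis: r 0.0642 ang 17.31 F tool [ 1.25 -2.55 -9.69] down [-0.01   0.008 -1.   ]
turn needed [ 0.61 -1.47  0.43]
shift needed [ 0.6389  0.2155 -0.1191]
```

{"api": "drive_tool", "payload": {"increments": [-1, 0, 0.0001, 0.005, 0.3, 0, 0.2, -1, 0, 0.0002, 0.005, 0.3, 1, 0, -1, 0.0001, 0.0002, 0.005, 0.3, 1, 0]}}

```text
time_s: 22.35
eef_pos: [0.6504, 0.0543, 0.2091]
eef_rot: [-0.092, 0.705, -0.698, 0.087]
force: [-2.7, 10.0, 1.6]
opening: 0.0171
```

```bash
python3 avg.py 2
```

```text
ang [13.82 13.62 13.69] 
F [10.33 11.24 10.05] mean after1 10.64 rad -0.56 z 1.62 r 0.0642 crank 20.2
t 22.45 p [0.6504 0.0542 0.2091] yaw -165.5 F [-2.66  9.7   1.31] op 0.0176 j6 1.35
about axis: r 0.0642 ang 13.69 F tool [  0.16  -1.19 -10.07] down [-0.009  0.01  -1.   ]
turn needed [0.66 0.81 0.36]
shift needed [ 0.6419  0.2143 -0.1079]
```

{"api": "drive_tool", "payload": {"increments": [-1, 0, 0.0001, 0.005, 0.3, 1, 0, -1, 0, 0.0002, 0.005, 0.3, 1, 0]}}

```text
time_s: 22.65
eef_pos: [0.6509, 0.052, 0.2089]
eef_rot: [-0.083, 0.707, -0.699, 0.076]
force: [-4.3, 10.5, 1.7]
opening: 0.0177
```

```bash
python3 avg.py 3
```

```text
ang [11.66 11.5  11.57 11.61] 
F [11.16 10.58 10.72 10.65] mean after1 10.65 rad -2.15 z 1.72 r 0.0643 crank 18.1
t 22.8 p [0.6509 0.0519 0.2089] yaw -167.0 F [-4.67  9.91  1.31] op 0.0174 j6 1.37
about axis: r 0.0642 ang 11.61 F tool [  2.34  -1.16 -10.73] down [-0.01  0.01 -1.  ]
turn needed [0.7  1.36 0.45]
shift needed [ 0.6443  0.2151 -0.0928]
```

{"api": "drive_tool", "payload": {"increments": [-1, -0.0002, 0.0001, 0.005, 0.4, 1, 0.2, -1, -0.0002, 0.0001, 0.005, 0.3, 2, 0.2, -1, 0, 0.0002, 0.005, 0.2, 2, 0]}}

```text
time_s: 23.1
eef_pos: [0.6514, 0.0489, 0.2088]
eef_rot: [-0.055, 0.71, -0.7, 0.051]
force: [-2.8, 11.3, 2.3]
opening: 0.0174
```

```bash
python3 avg.py 4
```

```text
ang [8.88 8.66 8.71 8.76 8.82] 
F [11.57 10.84 10.31 11.09 11.44] mean after1 10.92 rad -1.71 z 1.49 r 0.0642 crank 15.5
t 23.3 p [0.6515 0.0489 0.2087] yaw -171.3 F [-3.56 11.03  1.71] op 0.0174 j6 1.44
about axis: r 0.0642 ang 8.82 F tool [  1.86  -1.54 -11.46] down [-0.007  0.013 -1.   ]
turn needed [ 0.8  -0.17  0.26]
shift needed [ 0.6504  0.2124 -0.0468]
```

{"api": "drive_tool", "payload": {"increments": [-1, -0.0001, 0.0001, 0.005, 0.3, 1, 0.2, -1, 0, 0.0002, 0.005, 0.3, 1, 0, -1, 0, 0.0002, 0.005, 0.2, 1, 0]}}

```text
time_s: 23.6
eef_pos: [0.6517, 0.0461, 0.2087]
eef_rot: [-0.041, 0.712, -0.7, 0.038]
force: [-1.3, 11.2, 2.1]
opening: 0.0176
```

```bash
python3 avg.py 4
```

```text
ang [6.38 6.15 6.19 6.23 6.27] 
F [11.28 11.52 11.61 11.3  11.41] mean after1 11.46 rad -1.65 z 1.57 r 0.0641 crank 13.3
t 23.8 p [0.6517 0.046  0.2087] yaw -173.6 F [-3.1  11.14  1.37] op 0.0174 j6 1.47
about axis: r 0.0641 ang 6.27 F tool [  1.84  -1.16 -11.44] down [-0.005  0.017 -1.   ]
turn needed [1.02 0.12 0.16]
shift needed [ 0.6522  0.2109 -0.0231]
```

{"api": "drive_tool", "payload": {"increments": [-1, -0.0001, 0.0001, 0.0055, 0.4, 1, 0.2, -1, -0.0001, 0.0002, 0.0055, 0.4, 1, 0, -1, 0, 0.0002, 0.0055, 0.3, 1, 0]}}

```text
time_s: 24.1
eef_pos: [0.652, 0.0422, 0.2084]
eef_rot: [-0.026, 0.713, -0.701, 0.025]
force: [-1.2, 11.9, 0.5]
opening: 0.0174
```

```bash
python3 avg.py 4
```

```text
ang [2.88 2.67 2.76 2.76 2.8 ] 
F [11.97 12.72 11.92 12.25 11.25] mean after1 12.04 rad -1.25 z 1.15 r 0.0641 crank 10.2
t 24.3 p [0.652  0.0421 0.2084] yaw -175.8 F [-2.18 11.16  0.62] op 0.0173 j6 1.51
about axis: r 0.0641 ang 2.80 F tool [  1.36  -0.42 -11.3 ] down [-0.002  0.017 -1.   ]
turn needed [0.97 1.35 0.07]
shift needed [ 0.6532  0.2091 -0.0016]
```

{"api": "drive_tool", "payload": {"increments": [-1, -0.0001, 0.0001, 0.0055, 0.4, 1, 0, -1, -0.0001, 0.0002, 0.0055, 0.3, 1, 0]}}

```text
time_s: 24.5
eef_pos: [0.6521, 0.0399, 0.2083]
eef_rot: [-0.017, 0.713, -0.701, 0.016]
force: [-1.8, 12.2, -0.6]
opening: 0.0174
```

```bash
python3 avg.py 5
```

```text
ang [0.83 0.63 0.7  0.71 0.75 0.79] 
F [12.21 12.49 12.5  12.15 12.36 12.07] mean after1 12.31 rad -1.54 z 0.42 r 0.0641 crank 8.3
t 24.75 p [0.6521 0.0399 0.2082] yaw -177.3 F [-1.97 12.04  0.43] op 0.0172 j6 1.53
about axis: r 0.0641 ang 0.79 F tool [  1.4   -0.22 -12.13] down [-0.003  0.017 -1.   ]
turn needed [1.   1.91 0.13]
shift needed [0.6528 0.2094 0.0128]
```

{"api": "drive_tool", "payload": {"increments": [-1, -0.0001, 0.0001, 0.0057, 0.4, 2, 0, -1, -0.0001, 0.0001, 0.0057, 0.3, 2, 0, -1, 0, 0.0001, 0.0057, 0.2, 1, 0]}}

```text
time_s: 25.05
eef_pos: [0.6519, 0.0363, 0.2081]
eef_rot: [0.008, 0.715, -0.699, -0.011]
force: [0.6, 12.7, -0.1]
opening: 0.0173
```

```bash
python3 avg.py 6
```

```text
ang [-2.44 -2.69 -2.64 -2.59 -2.58 -2.56 -2.53] 
F [12.67 13.25 12.93 13.   12.7  12.3  12.63] mean after1 12.80 rad -0.42 z 0.64 r 0.0640 crank 5.3
t 25.35 p [0.6519 0.0362 0.2081] yaw 178.5 F [ 0.45 12.62  1.04] op 0.0173 j6 1.59
about axis: r 0.0640 ang -2.53 F tool [ -0.11  -0.77 -12.65] down [-0.003  0.021 -1.   ]
turn needed [1.21 0.99 0.24]
shift needed [0.6499 0.2095 0.058 ]
```

{"api": "drive_tool", "payload": {"increments": [-1, 0, 0, -0.003, 0, 0, 0, -1, 0, 0, -0.002, 0, 0, 0]}}

```text
time_s: 25.55
eef_pos: [0.6518, 0.0449, 0.2081]
eef_rot: [0.006, 0.716, -0.698, -0.01]
force: [-1.0, 1.2, 1.0]
opening: 0.0175
```

```bash
python3 avg.py 1
```

```text
ang [5.3  5.26] 
F [1.32 1.75] mean after1 1.75 rad -0.78 z 1.29 r 0.0640 crank 6.3
t 25.6 p [0.6517 0.0449 0.2081] yaw 178.7 F [-0.94  1.67  1.29] op 0.0176 j6 1.6
about axis: r 0.0640 ang 5.26 F tool [ 0.98 -1.25 -1.68] down [-0.004  0.025 -1.   ]
turn needed [ 1.44 -6.55  0.19]
shift needed [0.6496 0.2097 0.0647]
```

{"api": "drive_tool", "payload": {"increments": [0.3, 0, 0, -0.0005, 0, 0, 0, 0.3, 0, 0, 0, 0, 0, 0, 0.3, 0, 0, 0, 0, 0, 0, 0.3, 0, 0, 0, 0, 0, 0, 0.3, 0, -0.02, 0, 0, 0, 0, 0.3, 0, -0.04, 0, 0, 0, 0, 0.3, 0, -0.04, 0, 0, 0, 0, 0.3, 0, -0.03, -0.03, 0, 0, 0, 0.3, 0, 0, -0.04, 0, 0, 0, 0.3, 0, 0, -0.04, 0, 0, 0, 0.3, 0, 0, 0, 0, 0, 0, 0.3, 0, 0, 0, 0, 0, 0]}}

```text
time_s: 26.8
eef_pos: [0.6562, 0.1492, 0.3444]
eef_rot: [0.01, 0.715, -0.699, -0.013]
force: [0.6, -0.3, 0.2]
opening: 0.057
```

```bash
python3 w.py; python3 meas.py p3
python3 - <<'E'
from h import *
s=snap("side");t=snap("top")
yt=blobs(s,(22,120,80),(35,255,255),(340,130,375,175));print(yt)
for a in(3,5.3,8): print(a,proj(s,(.588+.065*np.cos(np.radians(a)),.039+.065*np.sin(np.radians(a)),.215)).round(1))
cv2.imwrite("pics/f.png",np.vstack([s["pixels"][100:380,100:580]]))
E
```

```text
t 26.8 p [0.6562 0.1492 0.3444] yaw 178.1 F [ 0.59 -0.25  0.23] op 0.057 j6 1.78
about axis: r 0.1296 ang 58.23 F tool [-0.6  -0.23  0.23] down [-0.004  0.023 -1.   ]
TANG(ccw+) -0.63 RAD 0.10 moment-est -0.63 crank 57.8 z force 0.23 torque [-0.03  0.16  0.  ]
top mark (np.float64(-80.11), np.float64(0.0691), 'dir', np.float64(-76.19), np.int64(38))
top ptr 0.135 (np.float64(-77.73), np.float64(0.0561), 'dir', np.float64(-76.3), np.int64(17))
top ptr 0.1425 (np.float64(-78.88), np.float64(0.0558), 'dir', np.float64(-76.3), np.int64(17))
side mark (np.float64(-78.57), np.float64(0.0676), 'dir', np.float64(-76.89), np.int64(19))
side ptr 0.135 (np.float64(-74.65), np.float64(0.053), 'dir', np.float64(-80.08), np.int64(18))
side ptr 0.1425 (np.float64(-79.9), np.float64(0.0566), 'dir', np.float64(-80.08), np.int64(18))
[([352, 145, 6, 15, 71], [354.4, 151.6])]
3 [355.2 152.3]
5.3 [354.6 151.8]
8 [353.9 151.3]
```

View pics/f.png

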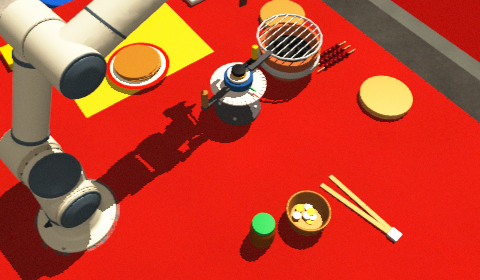

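View pics/p3.png

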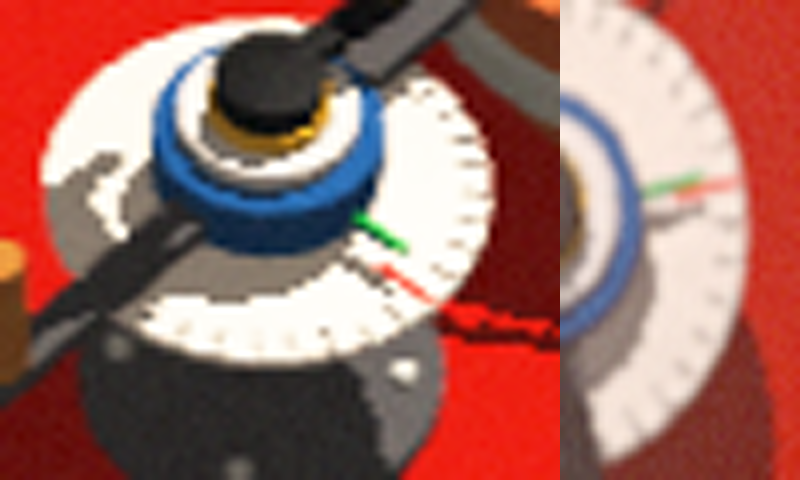

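The final views show the grate over the stove at crop (290,40) and the pointer at the red line. The tray, basket, jar and tongs look undisturbed.

```bash
python3 -c "
from cell import robot
print(robot.hand_in())"
```

```text
the job is handed in; nothing more can be done
None
```

The job is handed in at about 27 s of the 72 s allowed, and the grate now sits over the charcoal stove. No verdict was reported.

- **Loosening:** I turned the crank about 65° (1.13 rad) anticlockwise before touching the arm, more than the 1.05 rad that always frees it. On the first gentle tug the arm moved with about 1 N at the grip.
- **Swing:** I swung the arm about 35° anticlockwise by its wooden grip and let go. The gripper pressed the grip outward with about 15 N for a moment while closing off-centre, before the swing; the crank was already loose.
- **Pointer check:** the two cameras disagree slightly. Before tightening, the top view put the pointer about 0.8° past the red line and the side view about 0.9° short of it. After tightening they read about 1.2° past and 1.3° short. I take the arm as right to within about 1°.
- **Tightening:** the crank took about 7.6 N while free and began to bite after roughly 32° of clockwise turning. I stopped with the last readings between 12.3 and 13.3 N. My estimate of the turning force is 12.9 N, with no reading above 13.3 N.
- **Force readings that disagreed:** single readings scatter by about 0.5 N. While I was loosening, they came out higher than the stated free range, up to about 9.8 N.
- **End state:** the gripper is open, clear and touching nothing. In the last picture the tray, basket, jar and tongs look unmoved; I did not measure their positions.

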